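Put the right lid on the pot

ROBOT

A 6-joint arm with a two-finger parallel gripper is mounted at the origin on the work surface. World frame = base frame: x ahead of the robot, y to its left, z up, the work surface at z = 0. Lengths are in mm, angles in rad, forces in N, time in s.
With the tool pointing down it reaches from about 350 to 875 mm from the base axis. Payload 4.2 kg.
Tool frame: the origin (TCP) lies on the mounting face of the last link; the fingertips stand 173 mm ahead of it and the grasp point (between the pads) lies 155 mm ahead of it; z points along the fingers, y is the direction in which the jaws open and shut (so a half turn about z gives the same grasp; the last joint's range is limited). The gripper opens to 85 mm and grips with 20 to 120 N. Pads are 22 mm wide; open, the fingers measure 114 mm over their backs; the gripper's body (76 mm by 85 mm) begins 54 mm behind the grasp point. The pads swing forward as they close: fully open they stand 13 mm farther back than shut.
Start: joints at [-1.06, 0.385, 0.008, 0, -1.194, -0.259], TCP at [155.735, -605.266, 404.712] pointing down, gripper open.
Joint ranges: [-3.14, 3.14], [-1.21, 2.06], [-1.07, 1.41], [-3.16, 2.05], [-2.99, -0.16], [-3.1, 3.1]. Speed limits (rad/s): [2.79, 2.79, 3.14, 3.14, 3.14, 3.14].

INTERFACE

Orientations are given as a unit quaternion [x, y, z, w].
In Python, from bench import arm gives the robot as it stands.
- The arm moves only by the shell command python3 -m jog 'ROWS' [OPENING]. ROWS is JSON, a list that holds one entry, the list of rows, each a list of 4 numbers: the shift along the tool's x, y, z in mm, then the turn about the tool's z in degrees. In form: [[[x, y, z, spin], ...]]. A call has exactly 5 rows; each row is the pose to reach, as a shift and turn from the pose measured when the call began, along the tool's axes at that moment; what a row does not reach only later rows make up. A row lasts 1/8 s, in which the tool goes at most 62.5 mm and 10.7 degrees, less where a joint would pass 70% of its speed; a pose out of reach is approached as far as the arm can. A call with a gripper value outside its range is refused whole. OPENING is the finger opening in mm, from 0 to 85.4, set as the call begins (- or left out, the last holds). The fingers move at their own pace and stop on an object; the grip force is fixed at half the most. Time passes only in rows, so rows that repeat a pose let the fingers close, or fill a call up. It gives the time, the measured TCP pose, the force and the opening at its end, in the units of the state.
- arm.read_state(): the state, without advancing time (a new reading comes with each control period).
- arm.get_image(name): name is "scene" or "top" or "wrist"; returns (picture, depth): 420x560x3 uint8, blue, green, red; 420x560 float32, mm along the optical axis (not along the pixel's ray), 0 where there is no reading.
- arm.camera_params(name): a dict with "mtx" (3x3 intrinsics, pixels), "R" (3x3) and "t" (3): a world point X has camera coordinates R X + t. Camera axes: x right, y down, z forward; pixel columns grow to the right and rows downward; lengths in mm; the calibration is good to about 2 mm. The wrist camera is an equidistant fisheye: a pixel r from the principal point sees the ray r / f radians off the axis. A picture is of the moment at which its call begins: read the wrist's pose just before it. camera_params takes no time and is no camera call; for the wrist camera it gives the pose at the moment of the call.
- arm.job_done(): hands the job in, once; it reports no verdict.
The state is a dict: "clock": time; "joints": joint angles; "joint_vel": joint speeds; "joint_efforts": joint torques, N m; "position": TCP position; "ee_rot": TCP orientation; "contact_force": force on the tool from outside, world axes, zero at the start; "wrist_torque": the same for the moment, N m; "gripper_width": finger opening in mm.
Only numpy, scipy, OpenCV 4.12 (cv2) and the standard library are available. Lean on these libraries where they do the work, as an engineer would, in place of code of your own. Each camera call takes 0.05 s, during which the arm holds its last target.

TASK

A wooden ladle is lying across the open blue pot: first lay it in the brown tray, wholly inside and flat. Then take the one steel lid of the right size from its sloping stand and set it on the pot, level and fully down. Set both things down instead of dropping them, and leave the pot, the other two lids and everything else where they stand.

Things in the scene. Friction and masses are not known exactly. Their poses are not given: they have to be found in the camera images.
- lid_a: steel lid: plate 96 mm across, 5 mm thick; under it a boss 80 mm across, 8 mm deep; on top a black bar grip 54 mm long (x), 20 mm wide, rising 36 mm above the plate. Lies on a stand, tilted 30 degrees with its top facing the robot. Origin: centre of the boss's underside; z out of its top (plate's top at 13 mm, bar's top at 49 mm)
- lid_b: steel lid: plate 116 mm across, 5 mm thick; under it a boss 98 mm across, 8 mm deep; on top a black bar grip 54 mm long (x), 20 mm wide, rising 36 mm above the plate. Lies on a stand, tilted 30 degrees with its top facing the robot. Origin: centre of the boss's underside; z out of its top (plate's top at 13 mm, bar's top at 49 mm)
- lid_c: steel lid: plate 136 mm across, 5 mm thick; under it a boss 118 mm across, 8 mm deep; on top a black bar grip 54 mm long (x), 20 mm wide, rising 36 mm above the plate. Lies on a stand, tilted 30 degrees with its top facing the robot. Origin: centre of the boss's underside; z out of its top (plate's top at 13 mm, bar's top at 49 mm)
- pot: blue pot standing on the table, loose, 75 mm high, 112 mm across outside and 104 mm across inside at the mouth (wall 4 mm, floor 5 mm), with two dark loop handles at +y and -y below the rim, reaching 82 mm from its axis. Origin: centre of the underside; z up
- ladle: wooden ladle, 202 mm long, lying across the pot's rim. Bar handle 18 mm wide and 16 mm high from x = -102 mm to x = +62 mm; round bowl 52 mm across and 22 mm high centred at x = +72 mm; flat underside. Origin: on the underside near its centre of mass; x runs towards the bowl, z up
- ladle_bowl (a point): point on the ladle's underside below the centre of the bowl (x = +72 mm)
- ladle_end (a point): point on the ladle's underside near the handle's end (x = -95 mm)
- tray: brown tray fixed to the table, 250 mm (x) by 110 mm (y) outside, 13 mm high, walls and floor 5 mm thick. Origin: centre of the underside; x along its length, z up
- strainer: yellow plastic strainer, 120 mm across, 45 mm high, with a flat handle to 155 mm along +y: to be left alone. Origin: centre of the underside
- cup: aluminium cup, 72 mm across, 85 mm high: to be left alone. Origin: centre of the underside
- spice_bottle: glass spice bottle with a red twist cap, 52 mm across, 125 mm high: to be left alone. Origin: centre of the underside
- jar: glass jar with a black cap, 72 mm across, 90 mm high: to be left alone. Origin: centre of the underside
There are look-alikes about, which are no part of the job. Leave any green or red look-alike of the lid_b alone.

How it is judged:
By the outcome, as a careful person would: the job done as asked, in the order asked, and still so for the second after the job is handed in, with the robot touching nothing.
It also fails if it takes over 58 s, if anything falls off the work surface, if the arm or the gripper's body presses on something with over 40 N, if the wrist force passes 120 N, or if a joint passes its speed limit or range.

## Working session

There is one attempt and no reset: what is moved stays moved. The work goes in short steps, Python scripts to look and compute and a shell command to move; the robot and the scene stay as the last step left them, time stands still between calls to the robot, and variables do not carry over. Pictures are saved under pics/ and viewed, and the job is handed in when it is done.

```bash
ls; mkdir -p pics
cat > h.py <<'E'
import numpy as np,cv2,json
from bench import arm
from scipy.spatial.transform import Rotation as Ro
def st():
    return arm.read_state()
def grab(name,fn):
    p=arm.camera_params(name)
    im,d=arm.get_image(name)
    cv2.imwrite(f'pics/{fn}.png',im)
    np.savez(f'pics/{fn}.npz',im=im,d=d,mtx=p['mtx'],R=p['R'],t=p['t'])
    return im,d,p
def load(fn):
    z=np.load(f'pics/{fn}.npz'); return z['im'],z['d'],z
def ray(p,u,v,fish=False):
    K=np.array(p['mtx']);R=np.array(p['R']);t=np.array(p['t'])
    x=(u-K[0,2])/K[0,0];y=(v-K[1,2])/K[1,1]
    if fish:
        r=np.hypot(x,y)+1e-12; d=np.array([np.sin(r)*x/r,np.sin(r)*y/r,np.cos(r)])
    else:
        d=np.array([x,y,1.0]); 
    return -R.T@t, R.T@d
def onz(p,u,v,z,fish=False):
    c,d=ray(p,u,v,fish); return c+d*(z-c[2])/d[2]
def pts(p,d,fish=False):
    K=np.array(p['mtx']);R=np.array(p['R']);t=np.array(p['t'])
    v,u=np.mgrid[:d.shape[0],:d.shape[1]]
    x=(u-K[0,2])/K[0,0];y=(v-K[1,2])/K[1,1]
    if fish:
        r=np.hypot(x,y)+1e-12; D=np.stack([np.sin(r)*x/r,np.sin(r)*y/r,np.cos(r)],-1); D=D/np.maximum(D[...,2:],1e-3)
    else: D=np.stack([x,y,np.ones_like(x)],-1)
    return (D*d[...,None]-t)@R
E
python3 - <<'E'
from h import *
print(st())
for n in('scene','top','wrist'):
    im,d,p=grab(n,n+'0'); print(n,p)
E
```

```text
pics
{'clock': 0.0, 'joints': array([-1.06037635e+00,  3.85581196e-01,  6.60164899e-03, -5.42045307e-04,
       -1.19398994e+00, -2.58599123e-01]), 'joint_vel': array([-0.0004811 , -0.00124004,  0.00075048,  0.0004562 , -0.00012123,
       -0.00073648]), 'joint_efforts': array([ 8.19800880e-04, -3.92290735e+01,  1.88396895e+01,  4.18615624e+00,
       -4.72206651e-03,  3.41757918e-06]), 'position': array([ 155.71582723, -605.07483969,  403.59042978]), 'ee_rot': array([-1.25478720e-01,  9.92095684e-01,  1.10173052e-03, -1.74074174e-04]), 'contact_force': array([0.3309611 , 0.42561306, 0.53031873]), 'wrist_torque': array([-0.0141234 ,  0.01122054,  0.0045526 ]), 'gripper_width': 85.4723517921707}
scene {'mtx': array([[530.8379454 ,   0.        , 279.6347902 ],
       [  0.        , 530.8379454 , 208.85962799],
       [  0.        ,   0.        ,   1.        ]]), 'R': array([[-0.86129233,  0.50810329,  0.00256142],
       [ 0.37118378,  0.63262486, -0.67971199],
       [-0.34698432, -0.58447996, -0.73347464]]), 't': array([ 461.96857324, -238.65582264, 1926.4484844 ])}
top {'mtx': array([[506.98037384,   0.        , 282.88315172],
       [  0.        , 506.98037384, 205.73583974],
       [  0.        ,   0.        ,   1.        ]]), 'R': array([[-0.00304331, -0.99999375, -0.0018006 ],
       [-0.99266502,  0.00323862, -0.12085395],
       [ 0.12085903,  0.0014196 , -0.99266867]]), 't': array([  85.49303018,  575.25220157, 1177.09032264])}
wrist {'mtx': array([[325.1922621 ,   0.        , 275.6655235 ],
       [  0.        , 325.1922621 , 207.80201682],
       [  0.        ,   0.        ,   1.        ]]), 'R': array([[-2.49189804e-01,  9.68454337e-01,  7.99359323e-04],
       [ 9.24480376e-01,  2.37628951e-01,  2.98108230e-01],
       [ 2.88514257e-01,  7.50245235e-02, -9.54531741e-01]]), 't': array([624.27850262, -38.78049758, 380.19004497])}
```

View pics/scene0.png

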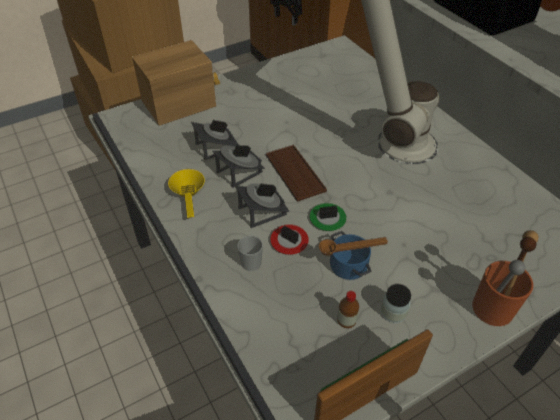

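View pics/top0.png

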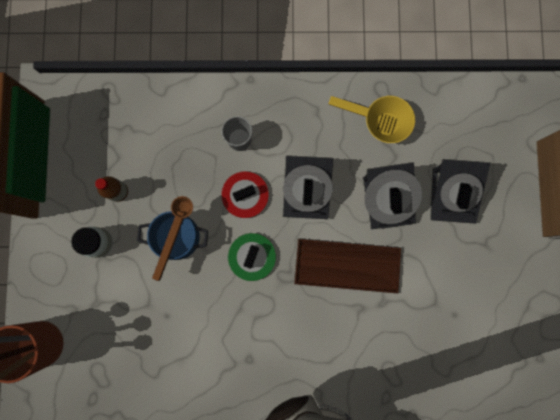

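View pics/wrist0.png

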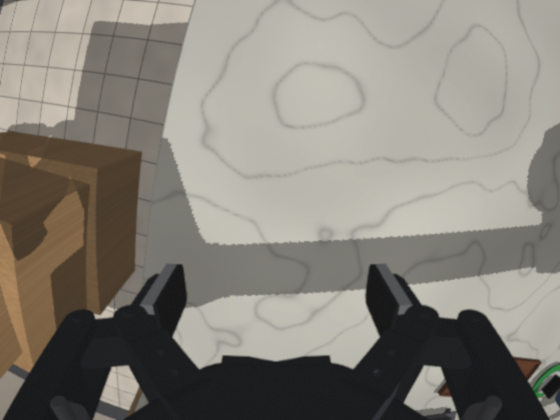

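The scene view shows the ladle across the blue pot at about (350,255) and the three stands at about (215,135), (238,158) and (262,200). In the top view the tray is at (348,265), the pot at (172,236), and the lids at (308,187), (393,197) and (463,192). The red and green look-alikes are at (245,193) and (252,257). Next I measure from the top depth and masks.

Run:
```python
from h import *
im,d,p=load('top0')
P=pts(p,d)
hsv=cv2.cvtColor(im,cv2.COLOR_BGR2HSV)
print('table z',np.median(P[200:300,430:520,2][d[200:300,430:520]>0]))
def rep(n,m):
    m=m&(d>0); q=P[m]; print(n,m.sum(),'med',np.median(q,0).round(1),'min',np.percentile(q,2,axis=0).round(1),'max',np.percentile(q,98,axis=0).round(1))
blue=(hsv[...,0]>95)&(hsv[...,0]<125)&(hsv[...,1]>100)
rep('pot',blue)
c,_=cv2.findContours(blue.astype(np.uint8),0,2); c=max(c,key=cv2.contourArea); print(cv2.minEnclosingCircle(c))
v,u=np.mgrid[:420,:560]
lad=(hsv[...,0]<16)&(hsv[...,1]>90)&(u>145)&(u<200)&(v>190)&(v<285)&(hsv[...,2]>80)
rep('ladle',lad)
tr=(u>290)&(u<408)&(v>232)&(v<298)&(hsv[...,1]>80)
rep('tray',tr)
for b in((u>290)&(u<330)&(v>150)&(v<222),(u>365)&(u<420)&(v>160)&(v<230),(u>438)&(u<488)&(v>160)&(v<222)):
    print()
    steel=b&(hsv[...,1]<40)&(hsv[...,2]>90)
    rep('steel',steel)
    q=P[steel&(d>0)]; 
    for _ in range(3):
        A=np.c_[q[:,:2],np.ones(len(q))]; s=np.linalg.lstsq(A,q[:,2],rcond=None)[0]; r=q[:,2]-A@s; q=q[abs(r)<6]
    n=np.array([-s[0],-s[1],1]);n/=np.linalg.norm(n); print('n',n.round(3),'rms',r.std().round(2))
    # bar: points above plane
    dd=(P@n)-(q@n).mean()
    bar=b&(dd>25)&(dd<45)
    rep('bar',bar)
    # in plane extents
    e1=np.cross([0,1,0],n);e1/=np.linalg.norm(e1);e2=np.cross(n,e1)
    h=cv2.convexHull(np.c_[q@e1,q@e2].astype(np.float32)); (cx,cy),rr=cv2.minEnclosingCircle(h); print('plate circ',rr, (cx*e1+cy*e2+n*(q@n).mean()).round(1))
    qb=P[bar]; 
    if len(qb)>5: print('bar rect',cv2.minAreaRect(np.c_[qb@e1,qb@e2].astype(np.float32)), 'cen',qb.mean(0).round(1))
big=cv2.resize(im[150:310,140:500],None,fx=2.2,fy=2.2,interpolation=cv2.INTER_CUBIC); cv2.imwrite('pics/topz.png',cv2.convertScaleAbs(big,alpha=1.6))
```

```text
table z 0.1277306387670982
pot 1383 med [505.9 344.1   9.1] min [455.8  29.    1.7] max [569.4 393.9  92.8]
((179.20408630371094, 238.0918426513672), 21.93295669555664)
ladle 577 med [502.8 336.4  91.7] min [408.7 292.   79. ] max [587.2 370.8  99.9]
tray 4666 med [432.3 -72.5   5.5] min [ 3.775e+02 -1.907e+02  2.000e-01] max [487.9  47.5  14.8]

steel 907 med [627.   39.5  59.8] min [541.8 -26.8  -3.7] max [717.   64.6  96.2]
n [ 0.048 -0.495  0.868] rms 3.45
bar 670 med [631.7  30.3  87.9] min [574.7 -21.1  57. ] max [682.   60.1  99.3]
plate circ 84.91631317138672 [647.5  11.7  33.3]
bar rect ((618.8428955078125, 85.74609375), (136.0797576904297, 73.55437469482422), 36.3542366027832) cen [629.2  24.5  83. ]

steel 968 med [ 596.6 -158.    54.6] min [ 521.5 -249.    -3.5] max [ 691.1 -119.7   92.8]
n [-0.467 -0.096  0.879] rms 2.15
bar 232 med [ 576.7 -172.2  102.4] min [ 551.5 -184.8   86.9] max [ 601.9 -161.6  115.4]
plate circ 33.11079025268555 [ 559.7 -140.4   54.1]
bar rect ((555.054443359375, -190.05450439453125), (55.26688003540039, 20.84552001953125), 9.547323226928711) cen [ 576.2 -172.2  102.2]

steel 395 med [ 601.9 -312.9   70.6] min [ 541.1 -418.    -4. ] max [ 686.4 -290.4   90.1]
n [-0.291 -0.443  0.848] rms 3.08
bar 594 med [ 613.2 -362.3   89.5] min [ 564.2 -386.1   64.2] max [ 666.  -318.7  110.5]
plate circ 87.40170288085938 [ 581.3 -356.2   38.3]
bar rect ((611.26318359375, -367.1631164550781), (81.80111694335938, 107.61339569091797), 89.19831848144531) cen [ 614.4 -354.5   88.7]
```

View pics/topz.png

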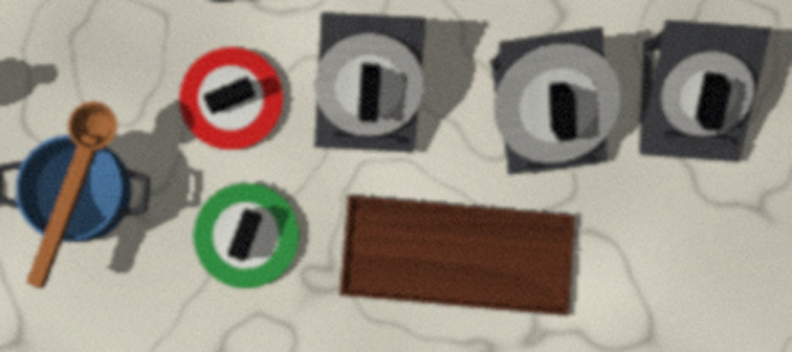

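The top view shows plate widths of roughly 113, 131 and 98 mm from left to right. So lid_b is the left one at (308,187), next to the red and green look-alikes. Now the ladle and pot measurement by rays, plus a move helper that only prints shifts.

```bash
cat >> h.py <<'E'
def need(x,y,z,jawdeg=None):
    """print shift in tool axes to bring TCP to world xyz; jawdeg: world direction of tool y (mod 180)"""
    s=st(); R=Ro.from_quat(s['ee_rot']).as_matrix(); dp=np.array([x,y,z])-s['position']
    cur=np.degrees(np.arctan2(R[1,1],R[0,1]))
    sp=None
    if jawdeg is not None:
        a=(jawdeg-cur+90)%180-90; sp=-a
    print('clock %.2f pos %s jaw %.1f tilt %s F %s w %.1f j6 %.2f'%(s['clock'],s['position'].round(1),cur,R[:2,2].round(3),s['contact_force'].round(1),s['gripper_width'],s['joints'][5]))
    print('  need tool', (R.T@dp).round(1),'spin',sp)
E
python3 - <<'E'
from h import *
im,d,p=load('top0')
hsv=cv2.cvtColor(im,cv2.COLOR_BGR2HSV)
v,u=np.mgrid[:420,:560]
lad=((hsv[...,0]<20)&(hsv[...,1]>100)&(u>145)&(u<200)&(v>190)&(v<285)&(hsv[...,2]>60)).astype(np.uint8)
n,l,s,c=cv2.connectedComponentsWithStats(lad); i=1+s[1:,4].argmax(); print(s[i])
q=np.argwhere(l==i)[:,::-1]
W=np.array([onz(p,a,b,93)[:2] for a,b in q])
vx=cv2.fitLine(W.astype(np.float32),cv2.DIST_L2,0,.01,.01).ravel();dr=vx[:2]; dr=dr*np.sign(dr[0]); print('dir',dr,np.degrees(np.arctan2(dr[1],dr[0])))
t=W@dr; print('t range',t.min(),t.max()); nr=np.array([-dr[1],dr[0]])
for a in np.arange(t.min(),t.max(),12):
    k=(t>=a)&(t<a+12); w=W[k]@nr; print(a.round(),(w.max()+w.min()).round(1)/2,np.ptp(w).round(1))
P=pts(p,d)
k=(l==i)&(d>0); print('z hist',np.percentile(P[k][:,2],[5,25,50,75,95]).round(1))
blue=(hsv[...,0]>95)&(hsv[...,0]<125)&(hsv[...,1]>100)&(u<230)
ys=np.argwhere(blue); h=cv2.convexHull(ys[:,::-1].astype(np.float32)); e=cv2.fitEllipse(h);print(e, onz(p,*e[0],75)); 
pw=wp=arm.camera_params('wrist'); print('cam', -np.array(wp['R']).T@wp['t'])
need(480,-60,450)
E
```

```text
[153 196  40  84 748]
dir [ 0.9370448  -0.34920925] -20.438957
t range 249.55604928644627 445.80865298111746
250.0 487.6 15.9
262.0 487.75 15.6
274.0 487.95 16.0
286.0 488.1 16.4
298.0 489.3 15.6
310.0 489.5 16.0
322.0 489.65 16.5
334.0 489.8 16.9
346.0 489.95 16.5
358.0 490.15 16.1
370.0 490.35 16.6
382.0 490.5 16.2
394.0 492.15 34.1
406.0 492.3 46.5
418.0 491.9 48.2
430.0 492.5 43.6
442.0 492.0 19.7
z hist [80.9 89.1 91.6 93.9 98.3]
((138.44349670410156, 240.6071014404297), (56.79999542236328, 124.26072692871094), 83.0894775390625) [491.16949602 415.09034605  75.        ]
cam [  81.73473378 -623.93767638  374.11123593]
clock 0.15 pos [ 155.7 -605.1  403.9] jaw 104.4 tilt [-0.001  0.002] F [-0.4  0.3  0.1] w 85.3 j6 -0.26
  need tool [-449.8  447.3  -45.4] spin None
```

```bash
python3 -m jog '[[[-43,43,-4,0],[-86,86,-8,0],[-129,129,-12,0],[-172,172,-16,0],[-215,215,-20,0]]]' 50; python3 -m jog '[[[-43,43,-4,0],[-86,86,-8,0],[-129,129,-12,0],[-172,172,-16,0],[-215,215,-20,0]]]'; python3 -c "
from h import *
need(420,200,450,71)"
```

```text
clock: 0.78
position: [310.9, -341.6, 424.2]
ee_rot: [-0.125, 0.992, 0.001, -0.0]
contact_force: [1.6, -1.2, 0.6]
gripper_width: 50.0
clock: 1.4
position: [466.1, -78.0, 444.8]
ee_rot: [-0.126, 0.992, 0.001, 0.0]
contact_force: [1.2, -1.4, 0.3]
gripper_width: 49.9
clock 1.40 pos [466.1 -78.  444.8] jaw 104.4 tilt [-0.     0.002] F [ 1.2 -1.4  0.3] w 49.9 j6 -1.50
  need tool [-24.6 280.7  -4.7] spin 33.42821659356464
```

```bash
python3 -c "
from h import *
grab('wrist','w1')"; python3 -m jog '[[[-5,55,-1,7],[-10,110,-2,14],[-15,165,-3,21],[-20,220,-4,28],[-24,280,-5,33]]]'; python3 -c "
from h import *
grab('wrist','w2'); need(500,340,300,71); print(st()['joints'])"
```

```text
clock: 2.08
position: [420.9, 204.5, 450.8]
ee_rot: [0.161, 0.987, 0.002, 0.002]
contact_force: [1.2, -0.1, 0.1]
gripper_width: 49.9
clock 2.12 pos [420.5 209.5 450.7] jaw 71.7 tilt [0.005 0.005] F [-0.2  2.5 -0.6] w 49.9 j6 -2.70
  need tool [-34.  147.9 151.8] spin 0.6790396340342539
[ 8.09263143e-01  8.17139481e-02 -2.78249601e-01 -1.58498764e-04
 -1.20349376e+00 -2.69977424e+00]
```

View pics/w1.png

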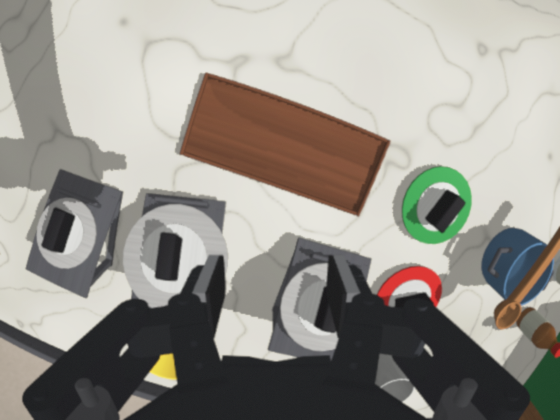

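View pics/w2.png

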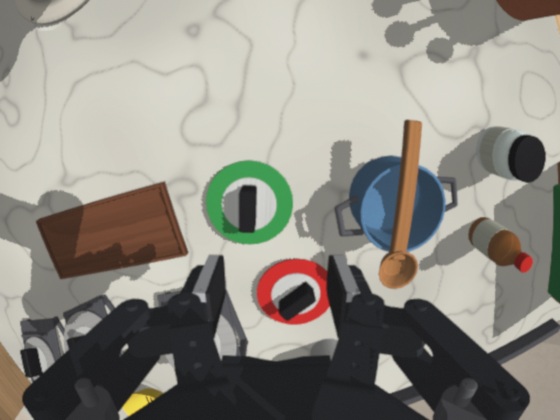

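w1 shows the tray with corners at (206,74), (389,141), (359,214) and (181,153), and lid_b partly behind the right finger at (325,305). w2 shows the ladle from its end at (412,122) to its bowl at (398,270), the pot at (398,205), and the tray at about (112,232). Now I triangulate between w2 or w1 and top.

```bash
cat >> h.py <<'E'
def tri(l):
    A=np.zeros((3,3));b=np.zeros(3)
    for c,d in l:
        d=d/np.linalg.norm(d);M=np.eye(3)-np.outer(d,d);A+=M;b+=M@c
    X=np.linalg.solve(A,b); return X,[round(float(np.linalg.norm(np.cross(X-c,d/np.linalg.norm(d)))),2) for c,d in l]
E
cat > lad.py <<'E'
from h import *
def ladm(im,box):
    hsv=cv2.cvtColor(im,cv2.COLOR_BGR2HSV)
    v,u=np.mgrid[:420,:560]; x0,x1,y0,y1=box
    lad=((hsv[...,0]<20)&(hsv[...,1]>100)&(u>x0)&(u<x1)&(v>y0)&(v<y1)&(hsv[...,2]>60)).astype(np.uint8)
    n,l,s,c=cv2.connectedComponentsWithStats(lad); i=1+s[1:,4].argmax()
    return l==i
def ana(p,m,z,fish,pr=False):
    q=np.argwhere(m)[:,::-1]; W=np.array([onz(p,a,b,z,fish)[:2] for a,b in q])
    # handle-only iterative axis
    vx=cv2.fitLine(W.astype(np.float32),cv2.DIST_HUBER,0,.01,.01).ravel();dr=vx[:2]*np.sign(vx[0])
    for _ in range(4):
        t=W@dr;nr=np.array([-dr[1],dr[0]]);w=W@nr
        cs=[]
        for a in np.arange(t.min()+5,t.max()-65,6):
            k=(t>=a)&(t<a+6); cs.append([a+3,(w[k].max()+w[k].min())/2,np.ptp(w[k])])
        cs=np.array(cs); s=np.polyfit(cs[:,0],cs[:,1],1); dr=dr+s[0]*nr; dr/=np.linalg.norm(dr)
    t=W@dr;nr=np.array([-dr[1],dr[0]]);w=W@nr; c0=np.median(cs[:,1])
    return dr,nr,t.min(),t.max(),(np.poly1d(s)(t.mean())),np.median(cs[:,2])
if __name__=='__main__':
  for fn,box,f in(('top0',(145,200,190,285),0),('w2',(375,425,110,295),1)):
    im,d,p=load(fn); m=ladm(im,box); print(fn,m.sum())
    for z in (85,91,97):
        dr,nr,a,b,w,wd=ana(p,m,z,f); print(z,'ang %.2f'%np.degrees(np.arctan2(dr[1],dr[0])),'end',(a*dr+w*nr).round(1),'tip',(b*dr+w*nr).round(1),'len %.1f wid %.1f'%(b-a,wd))
    P=pts(p,d,f); q=P[m&(d>0)]; print('depth z',np.percentile(q[:,2],[10,50,90]).round(1))
E
python3 lad.py
python3 - <<'E'
from h import *
# tray corners
for fn,cs,z in(('w1',[(206,74),(389,141),(359,214),(181,153)],13),('w2',[(163,182),(187,255),(62,277),(37,220)],13)):
    im,d,p=load(fn)
    W=np.array([onz(p,*c,z,True)[:2] for c in cs]); print(fn,W.round(1).tolist(),W.mean(0))
im,d,p=load('top0')
g=cv2.cvtColor(im,cv2.COLOR_BGR2HSV)
m=np.zeros((420,560),np.uint8); m[230:300,285:410]=((g[...,1]>110)&(g[...,0]<20))[230:300,285:410]
c,_=cv2.findContours(m,0,2);c=max(c,key=cv2.contourArea)
W=np.array([onz(p,*q[0],13)[:2] for q in c],np.float32); print(cv2.minAreaRect(W))
E
```

```text
top0 748
85 ang -19.09 end [404.  371.8] tip [590.7 307.1] len 197.6 wid 15.8
91 ang -19.14 end [404.1 370.3] tip [589.9 305.9] len 196.6 wid 15.7
97 ang -19.17 end [404.3 368.9] tip [589.  304.6] len 195.6 wid 15.7
depth z [82.5 91.6 96.3]
w2 3192
85 ang -19.37 end [402.9 368.8] tip [595.6 301. ] len 204.2 wid 20.1
91 ang -19.35 end [401.9 366.3] tip [591.2 299.8] len 200.6 wid 19.6
97 ang -19.37 end [401.  363.8] tip [586.8 298.5] len 196.9 wid 19.2
depth z [83.  91.5 95.3]
w1 [[368.7, -190.9], [390.6, 53.3], [494.6, 44.5], [473.1, -200.5]] [431.75810568 -73.40793426]
w2 [[389.0, 57.7], [497.9, 46.9], [472.8, -196.1], [366.9, -188.1]] [431.63951251 -69.90702805]
((433.4438171386719, -71.67521667480469), (246.5743408203125, 105.66015625), 84.7549819946289)
```

```bash
python3 -m jog '[[[-7,30,28,0.5],[-14,60,56,1],[-21,90,84,1],[-28,120,112,1],[-34,146,140,1]]]'; python3 -c "
from h import *
print(st()['joint_vel'].round(3)); grab('wrist','w3'); need(499.5,335.3,250,70.7); print(st()['joints'])"
```

```text
clock: 2.75
position: [499.9, 339.0, 310.4]
ee_rot: [0.168, 0.986, 0.003, 0.002]
contact_force: [1.0, -0.2, 0.7]
gripper_width: 49.7
[ 0.06   0.523  0.216  0.003  0.307 -0.06 ]
clock 2.80 pos [500.4 340.5 305.8] jaw 70.7 tilt [0.001 0.002] F [ 2.4  1.7 -1.3] w 49.8 j6 -2.77
  need tool [-0.9 -5.4 55.8] spin 0.008436885500785252
[ 8.64615262e-01  4.35945963e-01 -1.76519441e-01 -6.29774659e-04
 -9.56582322e-01 -2.77175052e+00]
```

View pics/w3.png

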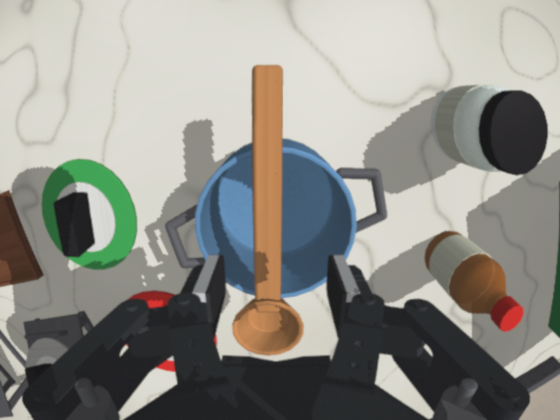

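w3 shows the ladle handle from (267,67) to the bowl at (267,325), between the open fingers, whose midline is near column 276. Measuring it.

Run:
```python
from lad import *
im,d,p=load('w3'); m=ladm(im,(220,310,55,360)); print(m.sum())
for z in (85,91,97):
    dr,nr,a,b,w,wd=ana(p,m,z,1); print(z,'ang %.2f'%np.degrees(np.arctan2(dr[1],dr[0])),'end',(a*dr+w*nr).round(1),'tip',(b*dr+w*nr).round(1),'len %.1f wid %.1f'%(b-a,wd))
P=pts(p,d,1); q=P[m&(d>0)]; print('depth z',np.percentile(q[:,2],[10,50,90]).round(1))
import cv2
hsv=cv2.cvtColor(im,cv2.COLOR_BGR2HSV)
dr=np.array([np.cos(np.radians(-19.3)),np.sin(np.radians(-19.3))])
# pot rim: blue pixels hull at z=75
b=(hsv[...,0]>95)&(hsv[...,0]<125)&(hsv[...,1]>90)
q=P[b&(d>0)]; r=q[(q[:,2]>71)&(q[:,2]<79)]; (c,rr)=cv2.minEnclosingCircle(r[:,:2].astype(np.float32)); print('rim',len(r),c,rr, r[:,2].mean(), np.percentile(q[:,2],99))
A=np.c_[2*r[:,:2],np.ones(len(r))]; s=np.linalg.lstsq(A,(r[:,:2]**2).sum(1),rcond=None)[0]; print('lsq',s[:2],np.sqrt(s[2]+s[0]**2+s[1]**2))
im,d,p=load('w2');P=pts(p,d,1);hsv=cv2.cvtColor(im,cv2.COLOR_BGR2HSV)
b=(hsv[...,0]>95)&(hsv[...,0]<125)&(hsv[...,1]>90);q=P[b&(d>0)]; r=q[(q[:,2]>71)&(q[:,2]<79)]; (c,rr)=cv2.minEnclosingCircle(r[:,:2].astype(np.float32)); print('rim w2',len(r),c,rr)
need(499.5,335.3,250,70.7)
```

```text
9508
85 ang -19.54 end [402.4 369.1] tip [600.1 299. ] len 209.8 wid 16.8
91 ang -19.53 end [403.2 369. ] tip [594.9 301. ] len 203.4 wid 16.3
97 ang -19.54 end [404.  368.9] tip [589.6 303. ] len 196.9 wid 15.8
depth z [85.1 91.9 95.3]
rim 2164 (502.92529296875, 339.08349609375) 55.65517044067383 75.34062680999682 76.77223465580406
lsq [502.61433609 339.25273307] 53.08807129228303
rim w2 786 (502.43536376953125, 338.4309997558594) 55.84678268432617
clock 2.80 pos [500.4 340.5 305.8] jaw 70.7 tilt [0.001 0.002] F [ 2.4  1.7 -1.3] w 49.8 j6 -2.77
  need tool [-0.9 -5.4 55.8] spin 0.008436885500785252
```

```bash
python3 -m jog '[[[-0.5,-3,18,0.2],[-0.9,-5.7,36,0.2],[-0.9,-5.7,50,0.2],[-0.9,-5.7,56,0.2],[-0.9,-5.7,56,0.2]]]'; python3 -c "
from h import *
need(499.3,335,250,70.5)"; python3 -m jog '[[[0,0,0,0],[0,0,0,0],[0,0,0,0],[0,0,0,0],[0,0,0,0]]]' 0;python3 -c "
from h import *
need(499.3,335,250,70.5)"
```

```text
clock: 3.42
position: [499.5, 335.0, 249.7]
ee_rot: [0.169, 0.986, 0.001, 0.0]
contact_force: [-0.6, -0.1, 0.7]
gripper_width: 49.9
clock 3.42 pos [499.5 335.  249.7] jaw 70.5 tilt [0.001 0.001] F [-0.6 -0.1  0.7] w 49.9 j6 -2.77
  need tool [ 0.2 -0.  -0.3] spin 0.012999546299496956
clock: 4.05
position: [499.7, 335.3, 250.7]
ee_rot: [0.169, 0.986, 0.001, 0.001]
contact_force: [-0.8, -0.8, 5.3]
gripper_width: 16.3
clock 4.05 pos [499.7 335.3 250.7] jaw 70.5 tilt [0.002 0.002] F [-0.8 -0.8  5.3] w 16.3 j6 -2.77
  need tool [ 0.2 -0.4  0.7] spin 0.038414081879381
```

```bash
python3 -m jog '[[[0,0,-15,0],[0,0,-40,0],[0,0,-70,0],[0,0,-70,0],[0,0,-70,0]]]'; python3 -c "
from h import *
grab('wrist','w4'); print(st()['joint_vel'].round(3), st()['wrist_torque'])
from lad import *
im,d,p=load('w4'); m=ladm(im,(220,310,40,380)); P=pts(p,d,1); k=m&(d>0);q=P[k]; print(m.sum())
need(0,0,0)
pos=st()['position']
dr=np.array([np.cos(np.radians(-19.5)),np.sin(np.radians(-19.5))]); t=(q[:,:2]-pos[:2])@dr
for a in range(-110,100,20):
    kk=(t>a)&(t<a+20)
    if kk.sum()>20: print(a,kk.sum(),np.median(q[kk,2]).round(1),((q[kk,:2]-pos[:2])@[-dr[1],dr[0]]).mean().round(1))
print('tmin',t.min(),t.max())
"
```

```text
clock: 4.68
position: [499.2, 334.7, 320.1]
ee_rot: [0.169, 0.986, 0.001, 0.0]
contact_force: [0.2, 1.0, -1.3]
gripper_width: 16.4
[-0.001  0.01  -0.004  0.005 -0.001  0.   ] [-0.04068505  0.00901193  0.02158572]
12479
clock 4.72 pos [499.2 334.7 319.6] jaw 70.5 tilt [0.    0.001] F [ 0.4 -0.6  0.4] w 16.4 j6 -2.77
  need tool [ 358.8 -482.4  319.2] spin None
-110 1285 161.3 0.5
-90 2162 161.3 0.5
-70 2096 161.3 0.5
-50 1889 161.3 0.5
-30 1650 161.3 0.4
-10 1367 161.3 0.3
10 1114 161.2 0.3
30 834 161.3 0.3
50 28 153.1 1.1
tmin -102.7596834604338 56.012866132168966
```

View pics/w4.png

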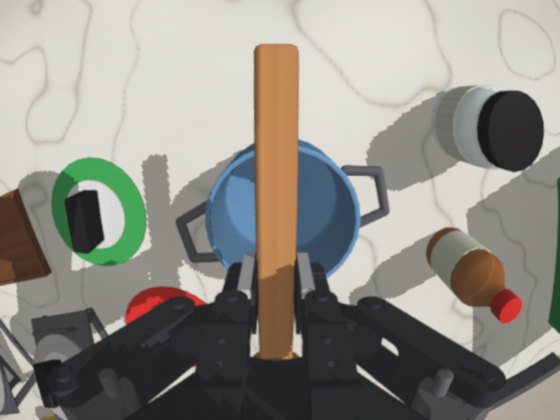

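w4 shows the ladle held level: handle columns 255–298, clear of the pot, and its top 158.4 mm below the TCP along its whole length. Now to the tray.

```bash
python3 -c "
from h import *
need(466,132,320)"
```

```text
clock 4.72 pos [499.2 334.7 319.6] jaw 70.5 tilt [0.    0.001] F [ 0.4 -0.6  0.4] w 16.4 j6 -2.77
  need tool [ -36.4 -202.2   -0.6] spin None
```

```bash
python3 -m jog '[[[-5,-30,0,-10],[-13,-75,0,-20],[-21,-118,0,-30],[-29,-160,0,-41],[-36,-202,0,-52]]]'; python3 -c "
from h import *
need(432.5,-69.7,270,174.9)"
```

```text
clock: 5.35
position: [465.0, 130.8, 318.3]
ee_rot: [-0.279, 0.96, 0.0, -0.001]
contact_force: [0.3, 0.5, -1.4]
gripper_width: 16.0
clock 5.35 pos [465.  130.8 318.3] jaw 122.4 tilt [-0.002 -0.   ] F [ 0.3  0.5 -1.4] w 16.0 j6 -1.62
  need tool [ 134.7 -152.    48.4] spin -52.543684583923124
```

```bash
python3 -m jog '[[[27,-31,0,-10],[55,-62,0,-20],[84,-94,0,-30.5],[110,-125,0,-41],[134.7,-152,20,-52]]]'; python3 -m jog '[[[0,0,0,0],[0,0,0,0],[0,0,0,0],[0,0,0,0],[0,0,0,0]]]';  python3 -c "
from h import *
grab('wrist','w5');need(432.5,-69.7,182,174.9)
print(st()['joints'])"
```

```text
clock: 5.98
position: [432.5, -71.0, 298.6]
ee_rot: [-0.672, 0.74, -0.0, 0.0]
contact_force: [0.0, 0.1, -1.2]
gripper_width: 16.4
clock: 6.6
position: [432.6, -70.5, 298.8]
ee_rot: [-0.672, 0.74, -0.0, 0.0]
contact_force: [0.5, 0.1, -1.2]
gripper_width: 16.5
clock 6.65 pos [432.6 -70.6 298.7] jaw 174.5 tilt [0.001 0.   ] F [ 1.3 -0.9 -0.5] w 16.4 j6 -0.31
  need tool [ -0.9   0.2 116.7] spin -0.4096642207650234
[ 2.11424832e-01  1.85876224e-01 -5.81198661e-01  5.80454876e-05
 -8.03214582e-01 -3.07626881e-01]
```

View pics/w5.png

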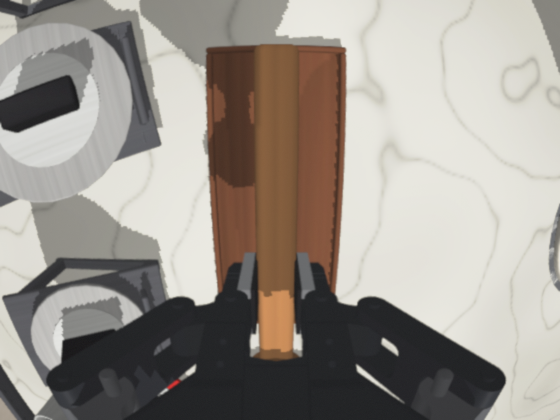

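w5 shows the handle running down the tray's middle: handle columns 256–298, tray columns 208–345. Lowering.

```bash
python3 -m jog '[[[-0.4,0.2,40,-0.4],[-0.9,0.2,80,-0.4],[-0.9,0.2,100,-0.4],[-0.9,0.2,110,-0.4],[-0.9,0.2,112,-0.4]]]'; python3 -m jog '[[[0,0,2,0],[0,0,4,0],[0,0,5.5,0],[0,0,7,0],[0,0,7,0]]]';  python3 -c "
from h import *
need(432.5,-69.7,179.4,174.9)"
```

```text
clock: 7.28
position: [432.8, -69.6, 186.6]
ee_rot: [-0.675, 0.738, -0.0, 0.0]
contact_force: [-0.0, 0.2, -0.6]
gripper_width: 16.5
clock: 7.9
position: [432.9, -69.5, 180.7]
ee_rot: [-0.675, 0.738, -0.0, 0.0]
contact_force: [-3.1, 1.3, 9.7]
gripper_width: 16.4
clock 7.90 pos [432.9 -69.5 180.7] jaw 174.9 tilt [ 0.001 -0.   ] F [-3.1  1.3  9.7] w 16.4 j6 -0.30
  need tool [0.2 0.4 1.3] spin 0.04446209218110653
```

```bash
python3 -m jog '[[[0,0,0,0],[0,0,0,0],[0,0,0,0],[0,0,0,0],[0,0,0,0]]]' 34; python3 -c "
from h import *
need(0,0,0)"; python3 -m jog '[[[0,0,-10,0],[0,0,-40,0],[0,0,-80,0],[0,0,-120,0],[0,0,-160,0]]]';  python3 -c "
from h import *
need(432.5,-69.7,179.4,174.9);grab('wrist','w6');grab('top','top6')"
```

```text
clock: 8.52
position: [432.9, -69.5, 180.6]
ee_rot: [-0.675, 0.738, -0.0, 0.0]
contact_force: [0.2, 0.7, 0.5]
gripper_width: 34.0
clock 8.53 pos [432.9 -69.5 180.6] jaw 174.9 tilt [ 0.001 -0.   ] F [0.2 0.7 0.5] w 34.0 j6 -0.30
  need tool [-31.1 437.5 180.3] spin None
clock: 9.15
position: [432.3, -69.6, 342.7]
ee_rot: [-0.675, 0.738, -0.001, 0.001]
contact_force: [0.9, -0.6, -0.4]
gripper_width: 34.0
clock 9.15 pos [432.3 -69.6 342.7] jaw 174.9 tilt [ 0.002 -0.   ] F [ 0.9 -0.6 -0.4] w 34.0 j6 -0.30
  need tool [1.000e-01 1.000e-01 1.633e+02] spin 0.04801251677059781
```

View pics/w6.png

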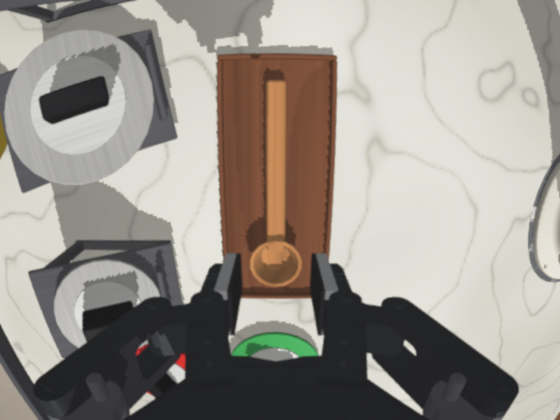

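View pics/top6.png

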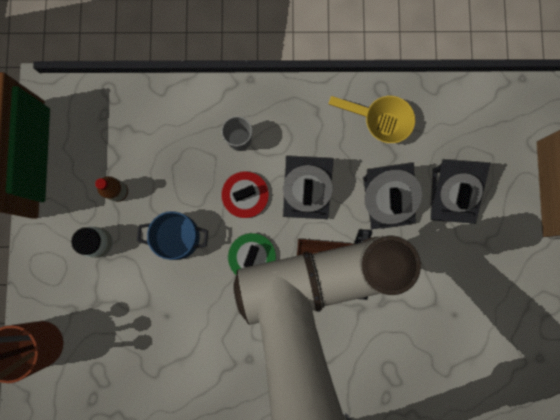

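w6 shows the ladle lying in the tray: handle from (276,82) to the bowl at (275,263), tray between columns 218–336 and rows 55–297. top6 shows the pot unmoved at (172,236). Next, view lid_b closely.

```bash
python3 -c "
from h import *
need(535,32,360,90)"
```

```text
clock 9.25 pos [433.8 -69.4 345.7] jaw 175.0 tilt [0.012 0.001] F [ 0.9 -0.3  0.3] w 34.0 j6 -0.30
  need tool [-109.9  -92.2  -13.1] spin 85.00203578210028
```

```bash
python3 -m jog '[[[-22,-18,-3,10],[-44,-37,-6,20],[-66,-55,-9,30],[-88,-73,-12,40],[-110,-92,-13,50]]]' 60; python3 -m jog '[[[0,0,0,10],[0,0,0,20],[0,0,0,30],[0,0,0,35],[0,0,0,35]]]';python3 -c "
from h import *
need(535,32,360,90);grab('wrist','w7')"
```

```text
clock: 9.88
position: [535.1, 32.7, 359.9]
ee_rot: [-0.298, 0.955, -0.001, 0.006]
contact_force: [0.5, -0.3, 0.1]
gripper_width: 59.6
clock: 10.5
position: [534.8, 32.6, 359.7]
ee_rot: [0.002, 1.0, 0.0, 0.005]
contact_force: [0.1, -0.1, 0.4]
gripper_width: 59.4
clock 10.50 pos [534.8  32.6 359.7] jaw 89.7 tilt [0.01  0.001] F [ 0.1 -0.1  0.4] w 59.4 j6 -1.94
  need tool [-0.3 -0.6 -0.3] spin -0.2784351029449965
```

View pics/w7.png

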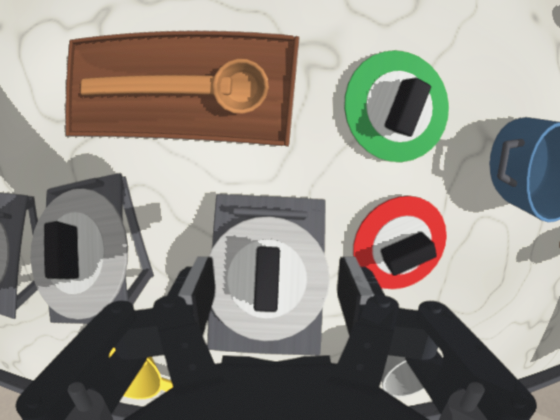

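w7 shows lid_b centred between the fingers at (267,280), its bar from (268,247) to (266,311). The ladle lies flat in the tray at the top left.

```bash
cat > lidm.py <<'E'
from h import *
def lid(fn,fish,u0,v0,rad,nominal=58):
    im,d,p=load(fn); P=pts(p,d,fish); hsv=cv2.cvtColor(im,cv2.COLOR_BGR2HSV)
    v,u=np.mgrid[:420,:560]; near=(np.hypot(u-u0,v-v0)<rad)&(d>0)
    steel=near&(hsv[...,1]<50)&(hsv[...,2]>120)
    q=P[steel]; rng=np.random.default_rng(0); best=0
    for _ in range(300):
        a,b,c=q[rng.choice(len(q),3,False)]; n=np.cross(b-a,c-a); L=np.linalg.norm(n)
        if L<200: continue
        n/=L; n*=np.sign(n[2]); k=abs((q-a)@n)<1.5
        if k.sum()>best: best=k.sum();K=k
    w=q[K]; c=w.mean(0); n=np.linalg.svd(w-c,full_matrices=False)[2][2]; n*=np.sign(n[2])
    h=(P-c)@n
    e1=np.array([1,0,0])-n*n[0]; e1/=np.linalg.norm(e1); e2=np.cross(n,e1)
    pl=near&(abs(h)<3)&(hsv[...,2]>60); Q=P[pl]-c; uv=np.c_[Q@e1,Q@e2]
    print(fn,'n',n.round(3),'tilt %.1f az %.1f'%(np.degrees(np.arccos(n[2])),np.degrees(np.arctan2(n[1],n[0]))),'inl',best,len(q))
    bl=near&(h>32)&(h<40); B=P[bl]-c; r=cv2.minAreaRect(np.c_[B@e1,B@e2].astype(np.float32)); 
    bc=c+r[0][0]*e1+r[0][1]*e2+n*np.median(h[bl])
    bx=cv2.boxPoints(r); ed=[bx[1]-bx[0],bx[2]-bx[1]]; L=max(ed,key=np.linalg.norm); dv=L[0]*e1+L[1]*e2; dv/=np.linalg.norm(dv); dv*=np.sign(dv[0])
    print(' bar h',np.median(h[bl]).round(1),'size',np.round(r[1],1),'top centre',bc.round(1),'dir',dv.round(3),'az %.1f'%np.degrees(np.arctan2(dv[1],dv[0])))
    print(' plate point under bar',(bc-n*np.median(h[bl])).round(1))
    m=steel&(abs(h)<3); cc,_=cv2.findContours(m.astype(np.uint8),0,2); cc=max(cc,key=cv2.contourArea)
    W=[]
    for (a,b) in cc[:,0]:
        o,dd=ray(p,a,b,fish); W.append(o+dd*((c-o)@n)/(dd@n)-c)
    W=np.array(W); W=np.c_[W@e1,W@e2]; (x,y),R=cv2.minEnclosingCircle(W.astype(np.float32)); print(' plate circle R %.1f'%R,'centre',(c+x*e1+y*e2).round(1))
    return n,bc,dv
if __name__=='__main__':
    lid('w7',1,267,280,75)
    lid('top0',0,308,187,30)
E
python3 lidm.py
```

```text
w7 n [-0.5    0.033  0.866] tilt 30.0 az 176.3 inl 8605 11658
 bar h 35.2 size [20.2 54.2] top centre [591.9  25.  103.1] dir [ 0.865 -0.03   0.5  ] az -2.0
 plate point under bar [609.5  23.8  72.6]
 plate circle R 57.7 centre [609.4  24.1  72.5]
top0 n [0.03  0.852 0.522] tilt 58.5 az 88.0 inl 42 80
 bar h 33.3 size [15.  54.6] top centre [635.5  77.5  81.5] dir [ 0.965 -0.161  0.208] az -9.5
 plate point under bar [634.5  49.1  64.1]
 plate circle R 29.6 centre [623.   89.5  -1.2]
```

Run:
```python
from h import *
im,d,p=load('top0')
hsv=cv2.cvtColor(im,cv2.COLOR_BGR2HSV)
m=np.zeros((420,560),np.uint8); m[172:212,292:326]=(hsv[...,2]<50)[172:212,292:326]
n,l,s,c=cv2.connectedComponentsWithStats(m); 
for i in range(1,n):
    if s[i,4]>30:
        q=np.argwhere(l==i)[:,::-1].astype(np.float32); r=cv2.minAreaRect(q); print(s[i],c[i],r,onz(p,*r[0],103).round(1))
# two-view: w7 bar blob
i7,d7,p7=load('w7')
o=[]
P=pts(p7,d7,1); k=(P[...,2]>95)&(P[...,2]<112)
X=np.array([591.9,25,103.1]); print('proj top', (lambda c:(p['mtx']@c/c[2])[:2])(p['R']@X+p['t']))
# other things
for nm,px,z in(('green',(252,257),13),('red',(245,193),13),('pot',(172,236),75)): print(nm,onz(p,*px,z).round(0))
P=pts(p,d)
# free-area check around (360,240)
k=(np.hypot(P[...,0]-360,P[...,1]-240)<85)&(d>0); print('free max z',np.percentile(P[k][:,2],[50,99,100]).round(1))
need(601,24.6,79+173.5,88)
```

```text
[303 179  11  26 236] [308.02542373 191.69915254] ((308.1186828613281, 191.60118103027344), (9.294364929199219, 25.263206481933594), 3.5763344764709473) [599.3  26.4 103. ]
[313 205  13   7  40] [321.275 209.35 ] ((320.2000427246094, 210.4000244140625), (5.366562843322754, 13.416406631469727), 63.43495178222656) [ 5.564e+02 -5.000e-01  1.030e+02]
proj top [308.75860405 194.81831047]
green [454. 158.  13.]
red [610. 176.  13.]
pot [501. 338.  75.]
free max z [ 0.6 15.  21.4]
clock 10.55 pos [534.8  32.6 359.8] jaw 89.8 tilt [0.011 0.001] F [ 0.3 -0.2 -0.6] w 60.0 j6 -1.94
  need tool [-65.1  -7.8 107.9] spin 1.7519651712085818
```

Run:
```python
from h import *
im,d,p=load('top0'); P=pts(p,d)
for v in range(174,212): print(v,im[v,308],P[v,308].round(0))
i7,d7,p7=load('w7'); P7=pts(p7,d7,1)
for v in range(236,330,4): print(v,i7[v,267],P7[v,267].round(0))
```

```text
174 [92 96 97] [642.  26.  88.]
175 [102 106 107] [640.  26.  91.]
176 [111 114 113] [638.  26.  87.]
177 [104 107 107] [635.  26.  92.]
178 [81 84 84] [633.  26.  87.]
179 [40 42 41] [629.  26.  97.]
180 [11 13 11] [627.  26.  98.]
181 [1 0 1] [623.  27. 105.]
182 [5 2 4] [620.  27. 108.]
183 [5 4 5] [617.  27. 113.]
184 [2 0 4] [615.  27. 116.]
185 [7 5 9] [612.  27. 115.]
186 [4 3 6] [611.  27. 110.]
187 [12 13 11] [608.  27. 113.]
188 [10  9  9] [606.  27. 111.]
189 [6 5 5] [604.  27. 109.]
190 [8 6 8] [602.  27. 107.]
191 [8 7 6] [601.  27. 104.]
192 [10  9  8] [598.  27. 104.]
193 [7 6 7] [596.  27. 104.]
194 [9 5 7] [594.  27. 102.]
195 [8 9 7] [591.  27. 106.]
196 [12 11 13] [590.  27. 101.]
197 [8 6 8] [587.  27. 100.]
198 [10  9  7] [585.  27.  99.]
199 [8 8 7] [583.  26.  95.]
200 [11  9  9] [582.  26.  92.]
201 [10  8 11] [579.  26.  94.]
202 [7 6 5] [576.  27.  96.]
203 [10 10  9] [574.  26.  94.]
204 [24 25 24] [573.  26.  90.]
205 [55 56 57] [575.  25.  53.]
206 [80 82 84] [573.  24.  48.]
207 [87 90 90] [571.  24.  49.]
208 [89 91 92] [568.  24.  48.]
209 [91 93 94] [
[... 171 characters left out ...]
2.  25.  58.]
248 [47 44 45] [570.  26.  91.]
252 [51 48 48] [573.  26.  92.]
256 [51 48 50] [576.  26.  93.]
260 [51 49 49] [578.  26.  96.]
264 [52 49 52] [582.  26.  97.]
268 [53 50 52] [584.  26.  99.]
272 [53 50 51] [587.  26. 101.]
276 [52 50 51] [589.  26. 103.]
280 [55 53 53] [592.  26. 104.]
284 [55 53 53] [595.  26. 105.]
288 [55 52 53] [598.  26. 108.]
292 [56 53 54] [601.  26. 108.]
296 [57 54 55] [604.  26. 110.]
300 [56 53 54] [606.  26. 112.]
304 [56 54 54] [610.  25. 113.]
308 [56 54 55] [612.  26. 116.]
312 [179 182 181] [617.  25. 114.]
316 [228 230 230] [639.  24.  91.]
320 [198 201 202] [643.  24.  92.]
324 [204 206 208] [646.  24.  93.]
328 [202 206 206] [649.  24.  95.]
```

```bash
python3 -m jog '[[[-20,-3,15,1],[-45,-5,40,1.7],[-64,-7.2,60,1.7],[-64,-7.2,85,1.7],[-64,-7.2,85,1.7]]]'; python3 -c "
from h import *
need(600,25.2,252,88); grab('wrist','w8')
from lidm import lid
lid('w8',1,267,300,85)"
```

```text
clock: 11.18
position: [599.0, 25.0, 273.1]
ee_rot: [0.017, 1.0, -0.0, 0.003]
contact_force: [0.6, -0.8, 0.0]
gripper_width: 59.9
clock 11.18 pos [599.   25.  273.1] jaw 88.1 tilt [ 0.005 -0.001] F [ 0.6 -0.8  0. ] w 59.9 j6 -1.92
  need tool [-0.8  0.3 21.1] spin 0.07510726103248544
w8 n [-0.475  0.025  0.879] tilt 28.4 az 176.9 inl 10793 11931
 bar h 34.6 size [60.8 47. ] top centre [594.8  25.  104.9] dir [ 0.035  0.999 -0.01 ] az 88.0
 plate point under bar [611.2  24.1  74.5]
 plate circle R 47.9 centre [623.2  23.   81. ]
```

View pics/w8.png

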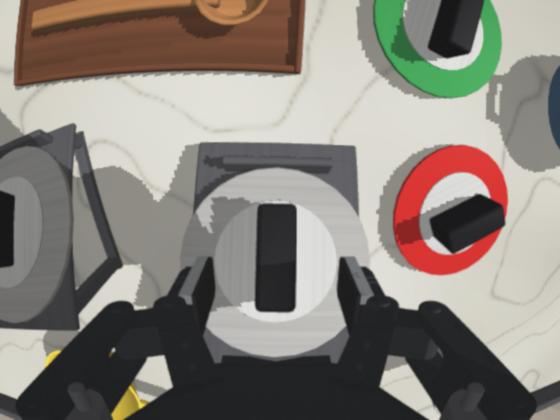

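w8 shows the bar at columns 256–296, rows 204–311, centred between the pads (inner edges about 208 and 344). Descend and grip.

```bash
python3 -m jog '[[[-1,0.2,8,0],[-1,0.2,15,0],[-1,0.2,20,0],[-1,0.2,20,0],[-1,0.2,20,0]]]'; python3 -c "
from h import *
need(600,25.2,252,88)";  python3 -m jog '[[[0,0,0,0],[0,0,0,0],[0,0,0,0],[0,0,0,0],[0,0,0,0]]]' 0;python3 -c "
from h import *
need(600,25.2,252,88)"
```

```text
clock: 11.85
position: [600.8, 25.3, 255.1]
ee_rot: [0.016, 1.0, 0.0, 0.005]
contact_force: [0.8, -0.0, 0.1]
gripper_width: 59.8
clock 11.85 pos [600.8  25.3 255.1] jaw 88.1 tilt [ 0.009 -0.   ] F [ 0.8 -0.   0.1] w 59.8 j6 -1.92
  need tool [ 0.9 -0.1  3.1] spin 0.11235554990595631
clock: 12.48
position: [600.9, 25.4, 255.6]
ee_rot: [0.016, 1.0, 0.0, 0.005]
contact_force: [-0.8, 0.7, 4.6]
gripper_width: 18.8
clock 12.47 pos [600.9  25.4 255.6] jaw 88.1 tilt [ 0.009 -0.   ] F [-0.8  0.7  4.6] w 18.8 j6 -1.92
  need tool [ 0.9 -0.2  3.6] spin 0.12081742608491197
```

```bash
python3 -m jog '[[[0,0,-4,0],[0,0,-10,0],[0,0,-20,0],[0,0,-35,0],[0,0,-50,0]]]'; python3 -c "
from h import *
need(600,25.2,252,88);grab('wrist','w9')
im,d,p=load('w9')
P=pts(p,d,1)
for v in range(150,300,12): print(v,im[v,230],P[v,230].round(0),P[v,320].round(0))"
```

```text
clock: 13.1
position: [600.5, 25.4, 306.9]
ee_rot: [0.016, 1.0, 0.0, 0.005]
contact_force: [-0.9, 0.3, -1.9]
gripper_width: 19.0
clock 13.10 pos [600.5  25.4 306.9] jaw 88.1 tilt [0.01 0.  ] F [-0.9  0.3 -1.9] w 19.0 j6 -1.92
  need tool [ 1.  -0.2 54.9] spin 0.12337148860332547
150 [103  98  98] [555.  -6.  45.] [557.  59.  46.]
162 [106 101 102] [566.  -8.  32.] [568.  60.  32.]
174 [72 69 68] [574.  -8.  37.] [576.  60.  37.]
186 [192 195 197] [568.   1. 100.] [570.  51. 100.]
198 [191 195 196] [574.   1. 104.] [575.  51. 104.]
210 [129 131 131] [579.   1. 108.] [581.  51. 107.]
222 [138 140 140] [585.   1. 112.] [587.  50. 111.]
234 [155 157 157] [591.   1. 115.] [593.  50. 114.]
246 [154 158 157] [597.   1. 118.] [598.  49. 117.]
258 [156 159 158] [602.   1. 121.] [604.  49. 121.]
270 [40 38 35] [594.   5. 149.] [596.  46. 149.]
282 [39 38 36] [594.   7. 161.] [596.  44. 159.]
294 [40 38 37] [588.  10. 179.] [590.  42. 177.]
```

View pics/w9.png

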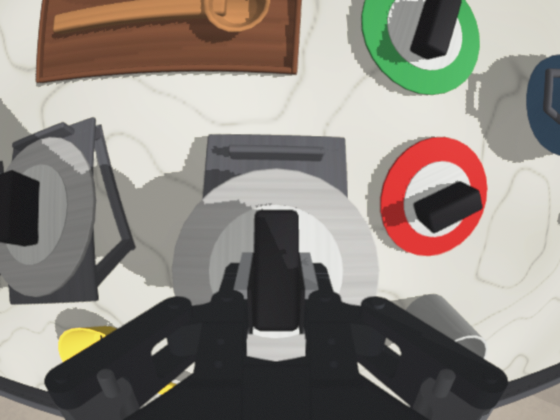

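w9 shows lid_b held clear of its stand, still tilted about 30°. Since only yaw is available, I'll level it by pressing it gently on a free patch of table at about (360,240).

```bash
python3 -c "
from h import *
need(360,240,300)"; python3 -m jog '[[[30,24,-8,0],[70,58,-8,0],[112,94,-8,0],[154,130,-8,0],[190,165,-8,0]]]'; python3 -c "
from h import *
need(360,240,240)"
```

```text
clock 13.15 pos [601.1  25.5 309.4] jaw 88.2 tilt [0.015 0.001] F [ 0.  -0.2  0.8] w 19.1 j6 -1.92
  need tool [248.  206.6   6. ] spin None
clock: 13.78
position: [414.9, 197.4, 315.6]
ee_rot: [0.016, 1.0, 0.001, 0.008]
contact_force: [0.1, 0.3, -1.6]
gripper_width: 19.1
clock 13.78 pos [414.9 197.4 315.6] jaw 88.2 tilt [0.016 0.002] F [ 0.1  0.3 -1.6] w 19.1 j6 -2.41
  need tool [57.5 40.7 74.7] spin None
```

```bash
python3 -m jog '[[[25,18,15,0],[50,36,35,0],[57.5,40.7,60,0],[57.5,40.7,80,0],[57.5,40.7,86,0]]]'; python3 -m jog '[[[0,0,1,0],[0,0,2,0],[0,0,4,0],[0,0,6,0],[0,0,8,0]]]'; python3 -c "
from h import *
need(360,240,218); grab('wrist','w10')
im,d,p=load('w10')
P=pts(p,d,1)
for v in range(150,270,12): print(v,im[v,230],P[v,230].round(0),P[v,320].round(0))"
```

```text
clock: 14.4
position: [360.0, 240.1, 228.4]
ee_rot: [0.016, 1.0, 0.001, 0.008]
contact_force: [0.0, 0.4, -1.8]
gripper_width: 18.4
clock: 15.02
position: [360.2, 240.1, 220.4]
ee_rot: [0.016, 1.0, 0.001, 0.008]
contact_force: [0.2, -0.1, -1.8]
gripper_width: 19.1
clock 15.03 pos [360.2 240.1 220.4] jaw 88.2 tilt [0.016 0.001] F [ 0.2 -0.1 -1.8] w 19.1 j6 -2.59
  need tool [ 0.2 -0.1  2.4] spin None
150 [188 199 201] [310. 215.   1.] [312. 268.   1.]
162 [187 198 200] [317. 215.   1.] [319. 268.   2.]
174 [183 194 196] [324. 214.   1.] [326. 268.   1.]
186 [155 158 159] [329. 216.  14.] [330. 266.  14.]
198 [149 152 153] [334. 216.  18.] [337. 266.  16.]
210 [104 106 106] [341. 216.  20.] [342. 266.  19.]
222 [112 114 114] [346. 216.  25.] [348. 265.  25.]
234 [124 126 126] [351. 216.  29.] [353. 265.  28.]
246 [124 127 126] [357. 216.  32.] [359. 264.  31.]
258 [126 128 128] [363. 216.  35.] [365. 264.  34.]
```

View pics/w10.png

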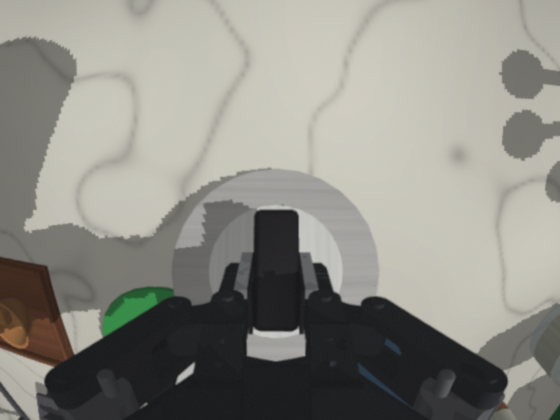

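w10 shows the lid over clear table with its low edge near (276,170); the green look-alike is close at (140,305). I shift 10–15 mm away from it, then press.

```bash
python3 -m jog '[[[5,8,-1,0],[10,16,-1,0],[10,16,0,0],[10,16,3,0],[10,16,6,0]]]'; python3 -m jog '[[[0,0,2,0],[0,0,4,0],[0,0,6,0],[0,0,8,0],[0,0,8,0]]]'; python3 -c "
from h import *
need(360,240,196)"
```

```text
clock: 15.7
position: [351.9, 257.3, 216.2]
ee_rot: [0.014, 1.0, 0.001, 0.009]
contact_force: [3.8, -7.0, 26.2]
gripper_width: 19.0
clock: 16.32
position: [354.9, 258.3, 212.5]
ee_rot: [0.012, 1.0, 0.002, 0.013]
contact_force: [8.5, -9.6, 29.7]
gripper_width: 19.0
clock 16.32 pos [354.9 258.3 212.5] jaw 88.7 tilt [0.026 0.004] F [ 8.5 -9.6 29.7] w 19.0 j6 -2.63
  need tool [ -5.1 -18.3  16.5] spin None
```

```bash
cat > sl.py <<'E'
from h import *
import sys
fn=sys.argv[1]; grab('wrist',fn); im,d,p=load(fn); P=pts(p,d,1); s=st()
need(*(s['position']-[0,0,1]))
Q=[]
for v in range(185,262,4):
    for u in list(range(205,236,3))+list(range(318,345,3)):
        if d[v,u]>0 and im[v,u].min()>85 : Q.append(P[v,u])
Q=np.array(Q); rng=np.random.default_rng(0);best=0
for _ in range(200):
    a,b,c=Q[rng.choice(len(Q),3,False)]; n=np.cross(b-a,c-a);L=np.linalg.norm(n)
    if L<300: continue
    n/=L;n*=np.sign(n[2]);k=abs((Q-a)@n)<1.2
    if k.sum()>best: best=k.sum();K=k
w=Q[K];c=w.mean(0);n=np.linalg.svd(w-c)[2][2];n*=np.sign(n[2])
print('plate n',n.round(3),'tilt %.1f'%np.degrees(np.arccos(n[2])),'x-pitch %.1f y-roll %.1f'%(np.degrees(np.arctan2(-n[0],n[2])),np.degrees(np.arctan2(-n[1],n[2]))),'pt',c.round(1),best,len(Q))
E
python3 sl.py w11
```

```text
clock 16.38 pos [354.8 258.3 212.5] jaw 88.7 tilt [0.026 0.004] F [ 8.8 -9.9 30.4] w 18.9 j6 -2.63
  need tool [ 0. -0.  1.] spin None
plate n [-0.433  0.014  0.901] tilt 25.7 x-pitch 25.6 y-roll -0.9 pt [342.  256.5  21.5] 355 398
```

View pics/w11.png

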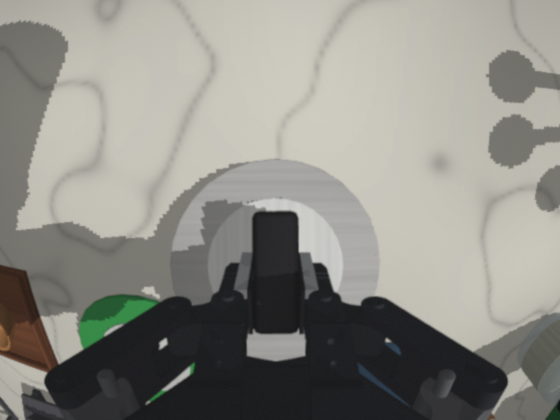

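The lid is pivoting in the grip: pitch is now 25.6° at about 30 N. I continue along the pivot arc, forward and down.

```bash
python3 -m jog '[[[-2,-0.5,6,0],[-4,-1,8,0],[-6,-1,10,0],[-8,-1.5,12,0],[-8,-1.5,12,0]]]'; python3 sl.py w12
```

```text
clock: 17.0
position: [365.2, 257.4, 203.4]
ee_rot: [0.01, 1.0, 0.003, 0.015]
contact_force: [7.5, -5.3, 18.2]
gripper_width: 19.1
clock 17.05 pos [365.2 257.4 203.4] jaw 88.9 tilt [0.03  0.007] F [ 7.6 -6.2 17.2] w 18.9 j6 -2.62
  need tool [ 0. -0.  1.] spin None
plate n [-0.249  0.007  0.968] tilt 14.4 x-pitch 14.4 y-roll -0.4 pt [350.2 257.4  19.3] 334 400
```

```bash
python3 -m jog '[[[-2,-0.5,4,0],[-4,-1,7,0],[-6,-1,9,0],[-7,-1,10,0],[-7,-1,10,0]]]'; python3 sl.py w13
```

```text
clock: 17.68
position: [373.4, 256.8, 195.0]
ee_rot: [0.009, 1.0, 0.004, 0.016]
contact_force: [2.3, -1.9, 9.9]
gripper_width: 19.1
clock 17.73 pos [373.4 256.8 194.9] jaw 88.9 tilt [0.033 0.008] F [ 2.  -2.3  9.4] w 19.3 j6 -2.60
  need tool [ 0. -0.  1.] spin None
plate n [-0.064 -0.008  0.998] tilt 3.7 x-pitch 3.6 y-roll 0.5 pt [358.2 255.8  15.7] 343 398
```

```bash
python3 -m jog '[[[-1,0,2,0],[-2,0,4,0],[-2,0,5,0],[-2,0,6,0],[-2,0,6,0]]]'; python3 sl.py w14
```

```text
clock: 18.35
position: [374.8, 256.9, 193.6]
ee_rot: [0.009, 1.0, 0.004, 0.016]
contact_force: [-19.9, -2.7, 47.9]
gripper_width: 18.8
clock 18.40 pos [374.8 256.9 193.6] jaw 89.0 tilt [0.033 0.007] F [-18.3  -1.3  48.2] w 18.8 j6 -2.60
  need tool [ 0. -0.  1.] spin None
plate n [-0.037  0.003  0.999] tilt 2.1 x-pitch 2.1 y-roll -0.2 pt [359.3 255.3  15. ] 355 400
```

View pics/w14.png

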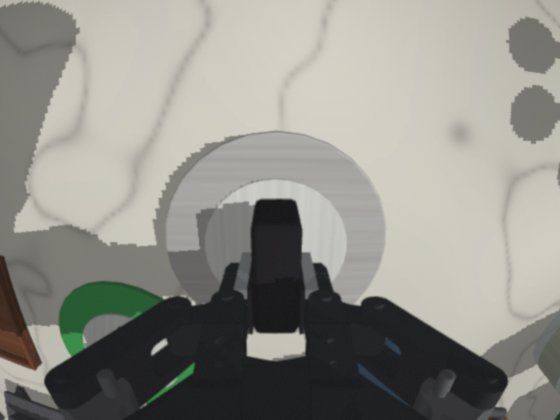

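The force rose to 48 N and the plate measures about flat, so the lid sits flat on the table. Release it there and regrip squarely.

```bash
python3 -m jog '[[[0,0,0,0],[0,0,0,0],[0,0,0,0],[0,0,0,0],[0,0,0,0]]]'; python3 -m jog '[[[0,0,0,0],[0,0,0,0],[0,0,0,0],[0,0,0,0],[0,0,0,0]]]' 36;  python3 sl.py w15;python3 -m jog '[[[0,0,-15,0],[0,0,-45,0],[0,0,-75,0],[0,0,-75,0],[0,0,-75,0]]]' 50;  python3 -c "
from h import *
grab('wrist','w16'); need(0,0,0); print(st()['joints'].round(3))
from lidm import lid
lid('w16',1,275,230,110)"
```

```text
clock: 19.02
position: [375.2, 257.3, 193.8]
ee_rot: [0.009, 1.0, 0.004, 0.017]
contact_force: [-2.4, -0.0, 7.6]
gripper_width: 18.9
clock: 19.65
position: [375.2, 257.3, 193.8]
ee_rot: [0.009, 1.0, 0.004, 0.017]
contact_force: [0.4, -0.4, 0.0]
gripper_width: 36.4
clock 19.70 pos [375.2 257.3 193.8] jaw 89.0 tilt [0.033 0.007] F [-0.4  0.8 -0.4] w 36.1 j6 -2.60
  need tool [ 0. -0.  1.] spin None
plate n [-0.034  0.001  0.999] tilt 2.0 x-pitch 2.0 y-roll -0.0 pt [358.8 256.9  15.1] 326 393
clock: 20.32
position: [372.5, 256.4, 268.3]
ee_rot: [0.009, 1.0, 0.003, 0.016]
contact_force: [-0.7, -0.1, -0.3]
gripper_width: 50.0
clock 20.38 pos [372.5 256.4 268. ] jaw 89.0 tilt [0.032 0.006] F [ 0.2  1.2 -1. ] w 50.2 j6 -2.59
  need tool [ 376.3 -264.5  254.5] spin None
[ 0.971  0.249 -0.61   0.037 -0.689 -2.587]
w16 n [-0.001  0.001  1.   ] tilt 0.1 az 153.3 inl 12184 26242
 bar h 35.3 size [20.1 53.7] top centre [372.  258.5  49.8] dir [ 1.    -0.016  0.001] az -0.9
 plate point under bar [372.1 258.5  14.5]
 plate circle R 57.8 centre [372.  258.5  14.5]
```

View pics/w16.png

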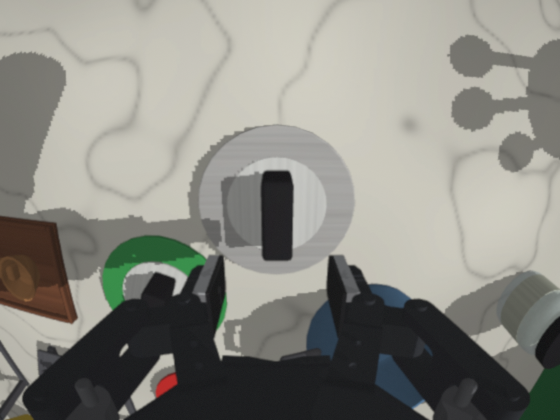

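w16 shows the lid flat on the table, centre (276,198), with the bar along the image's vertical. Measured tilt is 0.1° and the plate radius 57.8 mm. Check the pot after the ladle was lifted, then regrip the lid.

Run:
```python
from h import *
from scipy.optimize import least_squares
for fn,f in(('w3',1),('w4',1),('w2',1),('top6',0),('top0',0)):
    im,d,p=load(fn);P=pts(p,d,f);hsv=cv2.cvtColor(im,cv2.COLOR_BGR2HSV)
    b=(hsv[...,0]>95)&(hsv[...,0]<125)&(hsv[...,1]>90)&(d>0)
    q=P[b]; r=q[(q[:,2]>(71 if f else 66))&(q[:,2]<(79 if f else 84))&(np.hypot(q[:,0]-502,q[:,1]-339)<65)][:,:2]
    # rim annulus 52..56 around the centre
    g=least_squares(lambda c:np.hypot(r[:,0]-c[0],r[:,1]-c[1])-54,[502,339],loss='soft_l1'); (c,rr)=cv2.minEnclosingCircle(r.astype(np.float32))
    ang=np.degrees(np.arctan2(r[:,1]-339,r[:,0]-502)); print(fn,len(r),'rimfit',g.x.round(1),'encl',np.round(c,1),round(rr,1),np.histogram(ang,8,(-180,180))[0])
need(366.5,257.5,197,89.1)
```

```text
w3 2164 rimfit [502.8 339.2] encl [502.9 339.1] 55.7 [374 352 173 175 190 313 366 221]
w4 1703 rimfit [503.1 339. ] encl [502.9 339.4] 55.7 [330 293 156   0 183 294 321 126]
w2 786 rimfit [502.3 338. ] encl [502.4 338.4] 55.8 [161 157  95  30 109 108  94  32]
top6 237 rimfit [504.2 340.9] encl [504.5 341.2] 55.5 [36 39 41 24 23 28 28 18]
top0 208 rimfit [504.3 340.9] encl [504.2 341.4] 55.7 [34 41 42  5 21 30 29  6]
clock 20.38 pos [372.5 256.4 268. ] jaw 89.0 tilt [0.032 0.006] F [ 0.2  1.2 -1. ] w 50.2 j6 -2.59
  need tool [ 8.2  0.5 70.7] spin -0.09416910543372126
```

```bash
python3 -m jog '[[[2,0.2,20,0],[5,0.4,45,0],[8,0.5,62,0],[8.2,0.5,71,0],[8.2,0.5,71,0]]]';  python3 -c "
from h import *
need(366.5,257.5,197,89.1)"; python3 -m jog '[[[0,0,0,0],[0,0,0,0],[0,0,0,0],[0,0,0,0],[0,0,0,0]]]' 0; python3 -m jog '[[[0,0,-5,0],[0,0,-30,0],[0,0,-80,0],[0,0,-120,0],[0,0,-120,0]]]';  python3 sl.py w17
```

```text
clock: 21.0
position: [366.5, 257.3, 195.9]
ee_rot: [0.009, 1.0, 0.002, 0.015]
contact_force: [0.2, 0.5, -0.5]
gripper_width: 50.0
clock 21.00 pos [366.5 257.3 195.9] jaw 89.0 tilt [0.031 0.004] F [ 0.2  0.5 -0.5] w 50.0 j6 -2.62
  need tool [-0.   0.2 -1.1] spin -0.08917843780372436
clock: 21.62
position: [366.7, 257.6, 196.5]
ee_rot: [0.008, 1.0, 0.002, 0.016]
contact_force: [-0.3, -0.6, 6.5]
gripper_width: 18.9
clock: 22.25
position: [363.1, 257.4, 319.1]
ee_rot: [0.008, 1.0, 0.005, 0.018]
contact_force: [0.6, -0.6, -3.4]
gripper_width: 19.1
clock 22.30 pos [362.6 256.7 317. ] jaw 89.0 tilt [0.032 0.007] F [ 0.5 -0.2 -3.9] w 18.7 j6 -2.60
  need tool [ 0. -0.  1.] spin None
plate n [-0.05  -0.007  0.999] tilt 2.9 x-pitch 2.9 y-roll 0.4 pt [348.5 257.4 137.1] 357 400
```

View pics/w17.png

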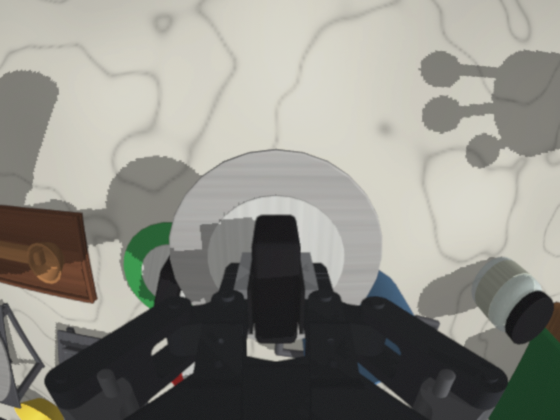

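w17 shows the lid held, its plate arc from (170,260) over (276,150) to (381,260), with no slip seen. Fit that arc to get the lid centre relative to the TCP, and work out the shift to the pot.

```bash
cat > arc.py <<'E'
from h import *
import sys
from scipy.optimize import least_squares
def arc(fn,pos,dz):
    im,d,p=load(fn); P=pts(p,d,1); z=pos[2]-dz
    hsv=cv2.cvtColor(im,cv2.COLOR_BGR2HSV)
    m=((d>0)&(abs(P[...,2]-z)<9)&(hsv[...,1]<50)).astype(np.uint8); v,u=np.mgrid[:420,:560]; m&=(v<290)
    n,l,s,c=cv2.connectedComponentsWithStats(m); i=1+s[1:,4].argmax()
    cc,_=cv2.findContours((l==i).astype(np.uint8),0,cv2.CHAIN_APPROX_NONE); cc=max(cc,key=cv2.contourArea)[:,0]
    W=np.array([onz(p,a,b,z,True)[:2] for a,b in cc if b<255 ]); c0=[pos[0]+5,pos[1]+1]
    for _ in range(3):
        g=least_squares(lambda q:np.hypot(W[:,0]-q[0],W[:,1]-q[1])-58,c0,loss='soft_l1'); c0=g.x; r=np.hypot(W[:,0]-c0[0],W[:,1]-c0[1])-58; W=W[abs(r)<5]
    print(fn,'centre',c0.round(1),'rel TCP',(c0-pos[:2]).round(1),'n',len(W),'rms',r.std().round(2)); return c0
if __name__=='__main__':
    s=st(); c=arc(sys.argv[1],s['position'],float(sys.argv[2]) if len(sys.argv)>2 else 182.5)
    off=c-s['position'][:2]
    for z in (300,275): need(502.9-off[0],339.2-off[1],z)
E
python3 arc.py w17
```

```text
w17 centre [370.4 259.2] rel TCP [7.8 2.5] n 305 rms 0.29
clock 22.30 pos [362.6 256.7 317. ] jaw 89.0 tilt [0.032 0.007] F [ 0.5 -0.2 -3.9] w 18.7 j6 -2.60
  need tool [-130.5   82.1   21.8] spin None
clock 22.30 pos [362.6 256.7 317. ] jaw 89.0 tilt [0.032 0.007] F [ 0.5 -0.2 -3.9] w 18.7 j6 -2.60
  need tool [-129.7   82.    46.8] spin None
```

```bash
python3 -m jog '[[[-30,19,0,0],[-70,44,2,0],[-105,66,4,0],[-129,82,6,0],[-129,82,6,0]]]'; python3 -m jog '[[[0,0,8,0],[0,0,16,0],[0,0,16,0],[0,0,16,0],[0,0,16,0]]]'; python3 sl.py w18; python3 arc.py w18 182.5
```

```text
clock: 22.92
position: [494.0, 336.8, 312.0]
ee_rot: [0.009, 1.0, 0.002, 0.014]
contact_force: [-0.6, -0.6, -2.9]
gripper_width: 19.0
clock: 23.55
position: [494.4, 336.9, 296.6]
ee_rot: [0.009, 1.0, 0.002, 0.014]
contact_force: [0.6, -0.3, -1.9]
gripper_width: 19.1
clock 23.60 pos [494.4 336.9 296.6] jaw 88.9 tilt [0.029 0.004] F [-0.4 -0.3 -2.7] w 18.9 j6 -2.48
  need tool [ 0. -0.  1.] spin None
plate n [-0.041  0.001  0.999] tilt 2.3 x-pitch 2.3 y-roll -0.1 pt [478.7 335.1 114.8] 348 399
w18 centre [500.3 337.5] rel TCP [5.9 0.5] n 305 rms 0.52
clock 23.60 pos [494.4 336.9 296.6] jaw 88.9 tilt [0.029 0.004] F [-0.4 -0.3 -2.7] w 18.9 j6 -2.48
  need tool [-2.6  1.8 -3.3] spin None
clock 23.60 pos [494.4 336.9 296.6] jaw 88.9 tilt [0.029 0.004] F [-0.4 -0.3 -2.7] w 18.9 j6 -2.48
  need tool [-1.9  1.7 21.6] spin None
```

View pics/w18.png

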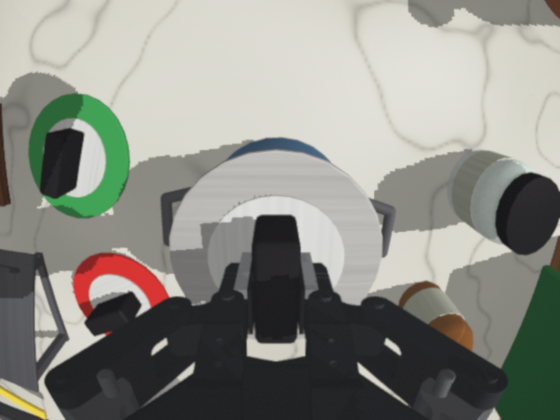

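w18 shows the lid over the pot: plate arc top at (276,150), the pot's blue rim just beyond it, and handles at (170,215) and (388,225). A small correction, then down to just above the rim.

```bash
python3 -m jog '[[[-1,1,5,0],[-2,1.7,10,0],[-2.3,1.7,15,0],[-2.3,1.7,18,0],[-2.3,1.7,18,0]]]'; python3 sl.py w19; python3 arc.py w19 182.5
```

```text
clock: 24.22
position: [497.2, 338.5, 278.2]
ee_rot: [0.009, 1.0, 0.002, 0.014]
contact_force: [-0.1, 0.4, -2.5]
gripper_width: 18.9
clock 24.27 pos [497.3 338.6 278.5] jaw 88.9 tilt [0.029 0.003] F [-0.2 -0.4 -3.2] w 19.3 j6 -2.48
  need tool [ 0. -0.  1.] spin None
plate n [-0.043  0.004  0.999] tilt 2.5 x-pitch 2.5 y-roll -0.2 pt [481.4 336.5  96.3] 350 400
w19 centre [503. 339.] rel TCP [5.7 0.3] n 305 rms 0.56
clock 24.27 pos [497.3 338.6 278.5] jaw 88.9 tilt [0.029 0.003] F [-0.2 -0.4 -3.2] w 19.3 j6 -2.48
  need tool [ -0.5   0.3 -21.5] spin None
clock 24.27 pos [497.3 338.6 278.5] jaw 88.9 tilt [0.029 0.003] F [-0.2 -0.4 -3.2] w 19.3 j6 -2.48
  need tool [0.2 0.2 3.5] spin None
```

View pics/w19.png

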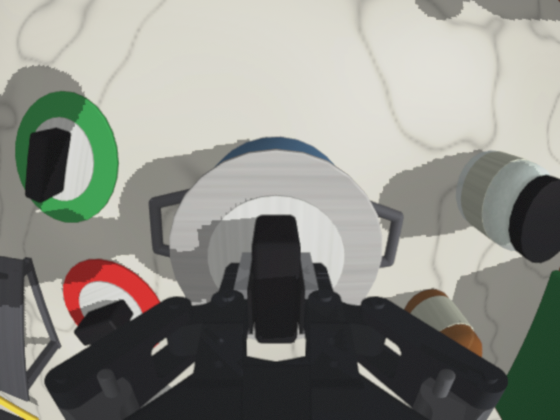

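w19 shows the lid centred over the pot at (503.0, 339.0), against a pot centre of (502.9, 339.2). Lowering slowly while watching the force.

```bash
python3 -m jog '[[[0.1,0,3,0],[0.1,0.1,6,0],[0.2,0.1,9,0],[0.3,0.1,11,0],[0.3,0.1,11,0]]]'; python3 -c "
from h import *
need(497.1,338.9,263)"
```

```text
clock: 24.9
position: [497.3, 338.7, 267.3]
ee_rot: [0.009, 1.0, 0.002, 0.014]
contact_force: [-0.2, -0.4, -1.4]
gripper_width: 18.4
clock 24.90 pos [497.3 338.7 267.3] jaw 88.9 tilt [0.028 0.003] F [-0.2 -0.4 -1.4] w 18.4 j6 -2.48
  need tool [0.3 0.1 4.3] spin None
```

No force 4 mm below rim contact, so the boss is inside the mouth. Continue to the seat.

```bash
python3 -m jog '[[[0,0,1.5,0],[0,0,3,0],[0,0,4.5,0],[0.1,0,5.5,0],[0.1,0,5.5,0]]]'; python3 -c "
from h import *
need(497.1,338.9,263)"
```

```text
clock: 25.52
position: [497.2, 338.8, 263.5]
ee_rot: [0.009, 1.0, 0.002, 0.015]
contact_force: [-3.9, -1.8, 7.0]
gripper_width: 19.1
clock 25.52 pos [497.2 338.8 263.5] jaw 89.0 tilt [0.029 0.003] F [-3.9 -1.8  7. ] w 19.1 j6 -2.48
  need tool [0.1 0.1 0.5] spin None
```

```bash
python3 -m jog '[[[0,0,1,0],[0,0,1.5,0],[0,0,2,0],[0,0,2,0],[0,0,2,0]]]'; python3 -c "
from h import *
need(497.1,338.9,263)"; python3 -m jog '[[[0,0,0,0],[0,0,0,0],[0,0,0,0],[0,0,0,0],[0,0,0,0]]]' 34; python3 -c "
from h import *
need(497.1,338.9,263)"
```

```text
clock: 26.15
position: [497.2, 338.8, 263.5]
ee_rot: [0.009, 1.0, 0.002, 0.015]
contact_force: [-5.2, -2.5, 10.6]
gripper_width: 18.7
clock 26.15 pos [497.2 338.8 263.5] jaw 89.0 tilt [0.03  0.003] F [-5.2 -2.5 10.6] w 18.7 j6 -2.48
  need tool [0.1 0.1 0.5] spin None
clock: 26.78
position: [497.2, 338.8, 263.3]
ee_rot: [0.009, 1.0, 0.002, 0.015]
contact_force: [0.0, -0.3, 0.0]
gripper_width: 33.9
clock 26.77 pos [497.2 338.8 263.3] jaw 89.0 tilt [0.03  0.003] F [ 0.  -0.3  0. ] w 33.9 j6 -2.48
  need tool [0.1 0.1 0.3] spin None
```

Released without force. Retreat up and check.

```bash
python3 -m jog '[[[0,0,-15,0],[0,0,-40,0],[0,0,-70,0],[10,0,-90,0],[20,0,-100,0]]]'; python3 -m jog '[[[20,0,0,0],[30,0,0,0],[30,0,0,0],[30,0,0,0],[30,0,0,0]]]'; python3 -c "
from h import *
need(0,0,0)
grab('wrist','w20');grab('scene','scene20')
from lidm import lid
lid('w20',1,275,240,110)"
```

```text
clock: 27.4
position: [473.4, 338.8, 364.3]
ee_rot: [0.009, 1.0, 0.002, 0.015]
contact_force: [0.6, 0.5, 0.4]
gripper_width: 34.1
clock: 28.02
position: [443.9, 339.4, 363.1]
ee_rot: [0.009, 1.0, 0.002, 0.015]
contact_force: [-0.3, -0.8, -0.0]
gripper_width: 34.3
clock 28.02 pos [443.9 339.4 363.1] jaw 89.0 tilt [0.031 0.004] F [-0.3 -0.8 -0. ] w 34.3 j6 -2.55
  need tool [ 448.5 -349.2  347.8] spin None
w20 n [0.    0.001 1.   ] tilt 0.1 az 73.3 inl 17851 26597
 bar h 36.2 size [97.8 29.3] top centre [461.8 340.5  37.2] dir [ 0.035  0.999 -0.001] az 88.0
 plate point under bar [461.8 340.4   1. ]
 plate circle R 134.7 centre [534.4 341.7   1. ]
```

View pics/w20.png

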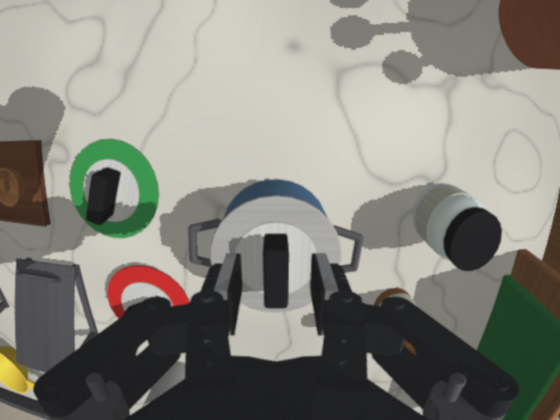

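View pics/scene20.png

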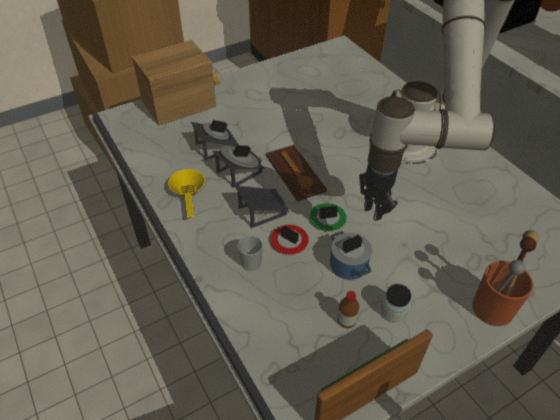

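w20 shows the lid on the pot at (276,255), and scene20 shows it seated at (350,250). The stand at (262,203) is empty and the ladle is in the tray at (297,170). Move the arm back for a clean top view and measure levels.

```bash
python3 -m jog '[[[30,-40,-5,0],[50,-90,-10,0],[60,-140,-15,0],[60,-140,-15,0],[60,-140,-15,0]]]'
python3 - <<'E'
from h import *
need(0,0,0)
grab('wrist','w21');grab('top','top21')
def plane(fn,f,cx,cy,zlo,zhi,r):
    im,d,p=load(fn);P=pts(p,d,f); hsv=cv2.cvtColor(im,cv2.COLOR_BGR2HSV)
    k=(d>0)&(np.hypot(P[...,0]-cx,P[...,1]-cy)<r)&(P[...,2]>zlo)&(P[...,2]<zhi)&(hsv[...,1]<60)&(hsv[...,2]>60); q=P[k]
    if len(q)<30: print(fn,'few',len(q));return
    for _ in range(4):
        c=q.mean(0); n=np.linalg.svd(q-c,full_matrices=False)[2][2]; n*=np.sign(n[2]); h=(q-c)@n; q=q[abs(h)<max(2*h.std(),1)]
    e,rr=cv2.minEnclosingCircle(q[:,:2].astype(np.float32)); print(fn,'tilt %.2f'%np.degrees(np.arccos(n[2])),'z %.1f'%c[2],'circle',np.round(e,1),round(rr,1),len(q))
for fn,f in(('w20',1),('w21',1),('top21',0)): plane(fn,f,503,339,70,92,62)
from lad import *
for fn,f,box in(('top21',0,(285,410,230,300)),):
    im,d,p=load(fn);P=pts(p,d,f)
    # ladle inside tray: brighter orange
    hsv=cv2.cvtColor(im,cv2.COLOR_BGR2HSV); v,u=np.mgrid[:420,:560]
    m=(hsv[...,2]>95)&(hsv[...,1]>90)&(hsv[...,0]<20)&(u>285)&(u<410)&(v>230)&(v<300)&(d>0); q=P[m]
    print('ladle px',m.sum(),'z',np.percentile(q[:,2],[5,50,95]).round(1),'x',np.percentile(q[:,0],[0,100]).round(0),'y',np.percentile(q[:,1],[0,100]).round(0))
im,d,p=load('w7');P=pts(p,d,1);hsv=cv2.cvtColor(im,cv2.COLOR_BGR2HSV);v,u=np.mgrid[:420,:560]
m=(hsv[...,2]>150)&(hsv[...,1]>90)&(hsv[...,0]<20)&(u<290)&(u>70)&(v>45)&(v<125)&(d>0);q=P[m]; m2=m&(u<200)
print('w7 ladle',m.sum(),np.percentile(q,[1,99],axis=0).round(1)); 
for a in range(85,200,25):
    k=m&(u>=a)&(u<a+25); print(a,np.median(P[k][:,2]).round(1))
E
```

```text
clock: 28.75
position: [381.2, 200.5, 376.0]
ee_rot: [0.009, 1.0, 0.003, 0.016]
contact_force: [1.0, 0.5, 0.4]
gripper_width: 34.1
clock 28.75 pos [381.2 200.5 376. ] jaw 88.9 tilt [0.032 0.005] F [1.  0.5 0.4] w 34.1 j6 -2.47
  need tool [ 389.1 -209.8  362.7] spin None
w20 tilt 0.45 z 81.4 circle [502.6 339.2] 58.2 7540
w21 tilt 0.37 z 81.1 circle [502.7 338.7] 58.2 3231
top21 tilt 0.03 z 81.3 circle [504.3 342.4] 57.8 1467
ladle px 34 z [ 7.2 12.  27.1] x [449. 463.] y [-14.   7.]
w7 ladle 3790 [[ 416.  -167.2    6.3]
 [ 462.8   24.4   29.1]]
85 22.2
110 22.1
135 22.1
160 22.0
185 22.0
```

View pics/top21.png

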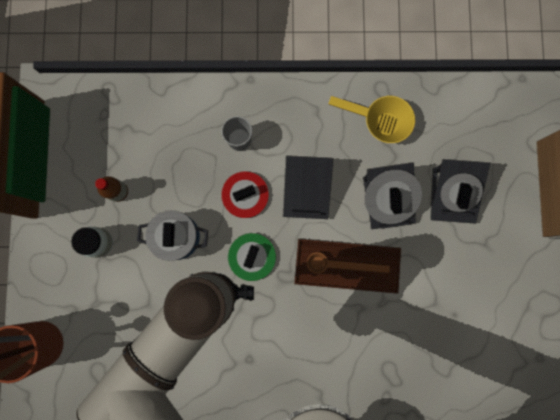

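View pics/w21.png

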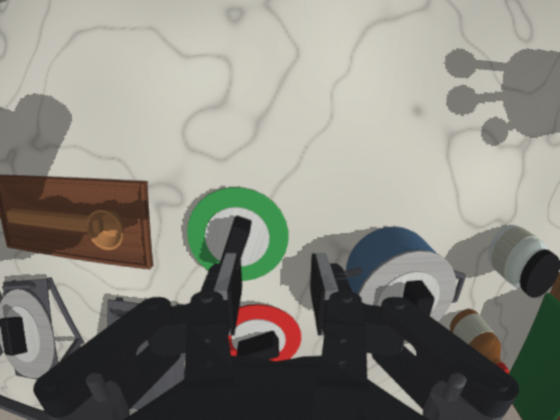

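top21 shows the lid on the pot at (172,235), the ladle inside the tray at (347,266), and everything else at its original pixels. w21 agrees. Plate top is about 81 mm against 14.5 mm when it lay on the table, a 67 mm rise, which means fully seated. Handing in.

```bash
python3 -c "
from h import *
print(arm.job_done()); need(0,0,0)"
```

```text
the job is handed in; nothing more can be done
None
the job is handed in; nothing more can be done
```

I finished both steps and handed the job in at about 29 s of the 58 s allowed. The ladle lies in the tray, and the right lid, lid_b, sits level on the pot.

- **Ladle:** I laid it in the brown tray and released it at about 10 N contact. It lies wholly inside and flat, with the handle top at an even 22 mm along its length.
- **Lid:** I picked lid_b by its plate, measured at 57.7–57.8 mm radius. The moves only allow turning about the vertical, so I first pressed it flat on a clear patch of table, where the force reached about 48 N at the wrist. Then I regripped it and lowered it into the pot.
- **Lid check:** It is level within 0.5°. Its plate top is 67 mm higher than when it lay on the table, which matches fully seated.
- **Other objects:** In the last top view the pot, the other two lids, the look-alikes and the rest stand where they did at the start, judged by eye and by pixel position.

Three readings disagreed or drifted:
- The top camera placed the pot and lid centre 2–3 mm from where the wrist camera did. I placed the lid by the wrist camera.
- Close-range plate pitch read about 2° too high. A view from farther away gave 0.1° for the lid flat on the table.
- The tool drifted to about 1.8° off vertical, with no effect on the result.

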